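# Fit and tighten a worm-drive band clamp on a slotted barbed stub

### The job

Lift the worm-drive band clamp out of its nest and slide it along the steel tube and over the barbs of the manifold's slotted stub until it is fully home against the shoulder, hexagon head up. Then turn the hexagon clockwise by feel until the band is snug all round the stub (clearly firmer than the free-running screw, but not forced), and let go. Do not ram the shoulder and do not disturb the things lying around.

Things in the scene. Friction and masses are not known exactly. Their poses are not given: they have to be found in the camera images.
- clamp: Loose steel worm-drive band clamp, 90 g. Origin: ring centre; x = ring axis, z = up to the hexagon head, so as it stands in the nest and must stand on the stub. Band 14 mm wide (x -7 to 7), 2 mm thick, in two halves hinged together at y +21. Lower bore: radius 16.6 mm about the origin, 18.8 at the sides. The upper half starts swung open, its bore centre 4 to 7.5 mm (unknown) above the origin.
- worm_housing (a point): Centre of the clamp's worm housing (15 x 10 x 19 mm), at y -25 mm in the clamp's frame. The vertical screw in it ends in the hexagon head; turning it clockwise seen from above swings the upper half-band down, 0.11 rad per rad about the hinge at y +21. Travel 5.2 rad. It stays where it is left. The opened upper band reaches up to 26 mm over the ring centre.
- screw_head (a point): Centre of the clamp's hexagon head, on the screw axis (clamp frame 0, -25, +37 mm; it does not turn with the screw). Head 19 mm across flats, 14 mm high, free all round; its angle is not told, but closing pads turn it flat. Pinch it from above, also to carry the clamp. The torque needs a firm pinch, about 80 N; at 50 N it slips at 0.32 N m.
- manifold: Fixed aluminium block 78 x 58 x 56 mm on a foot plate 84 x 86 x 8; origin: centre of the underside. The level stub points to -x, axis 48 mm high: land 32.8 mm in diameter from x -48 to -66, barb ridges of 34.4 and 34 mm at -66 and -75, tapered to the mouth at -86 (29 mm). It is slotted so that the band can squeeze it onto the 21 mm steel tube, which ends at x -102. Top: block 64, bolts 69 mm.
- seat (a point): Point on the stub's axis, 55 mm from the manifold's origin, where the ring centre belongs: band against the shoulder, behind the barbs. x = into the shoulder, z up. Put the clamp on with its x along this x (screw on the right as you face the shoulder): the drag of clockwise turning then presses the band onto the shoulder; the other way round it levers it off.
- tube_end (a point): Centre of the free end of the steel tube, on the stub's axis, 47 mm outside the seat. A ring centre 2.4 mm below the axis clears the barbs by 0.7 mm or more all round whatever the start. As it tightens, the clamp rises by up to 7 mm onto the axis: follow it by force, or let go and grip again so that it centres itself. Loose, it hangs on the stub with the head still up.
- stub_leaf: Upper half of the slotted stub, on which the band presses (fixed; frame of the manifold). Torque at the hexagon: about 0.2 N m running free, 0.31 at 40 N on the leaf, 0.38 at 75 N, 0.46 at 110 N (too tight). Snug comes after 2.0 to 4.4 rad of clockwise turning (unknown), and 0.35 rad more is too tight. Read the torque after a slow step of 0.02 rad; after a quick stop it reads falsely low.
- shoulder: Shoulder disc at the root of the stub, fixed (frame of the manifold): 47 mm in diameter, face at x -48 mm, top 71.5 mm above the bench. Lay the band against it gently, with some 5 N.
- nest: Fixed black kit nest 52 x 60 mm; origin: centre of the underside. The clamp stands in its slot between two cheeks 30 mm high and 17 mm apart, ring axis along the nest's x, ring centre 40 mm above the bench; lift it 15 mm or more straight up to clear.
- screw_dish: Bystander: round steel dish with screws, 90 mm in diameter, 18 mm high.
- dropper_bottle: Bystander: white dropper bottle with pointed cap, 39 mm in diameter, 112 mm high.
- fitting_1: Bystander: small brass push-in fitting with a black collar, 14 x 16 x 26 mm, standing.
- pliers: Bystander: red-handled pliers lying flat, 160 mm long.
There are look-alikes about, which are no part of the job. Leave any orange or yellow look-alike of the clamp alone.

How it is judged:
By the outcome, as a careful person would: the job done as asked, in the order asked, and still so for the second after the job is handed in, with the robot touching nothing.
It also fails if it takes over 64 s, if anything falls off the work surface, if the arm or the gripper's body presses on something with over 40 N, if the wrist force passes 120 N, or if a joint passes its speed limit or range.

### The arm

A 6-joint arm with a two-finger parallel gripper is mounted at the origin on a cart in front of the work surface, level with it; the furniture and walls round the work are solid. World frame = base frame: x ahead of the robot, y to its left, z up, the work surface at z = 0. Lengths are in m, angles in rad, forces in N, time in s.
With the tool pointing down it reaches from about 0.275 to 0.75 m from the base axis. Payload 10.2 kg.
Tool frame: the origin (TCP) lies at the very end of the fingers, on their centre line; the grasp point (between the pads) lies robot.hold_point_z behind it (robot.hold_point_z is the distance from the TCP to the grasp point, in m); z points along the fingers, y is the line along which they close (so a half turn about z gives the same grasp; the last joint's range is limited). The gripper opens to 85 mm and grips with 20 to 120 N. Pads are 22 mm wide; open, the fingers measure 114 mm over their backs; the gripper's body (76 mm by 85 mm) begins 54 mm behind the grasp point. The pads swing forward as they close: fully open they stand 13 mm farther back than shut.
Start: joints at [1.103, 0.313, 1.498, -0, 1.331, -0.223], TCP at [0.127, 0.509, 0.231] pointing down, gripper open.
Joint ranges: [-2.94, 2.94], [-0.97, 2.17], [0.19, 2.56], [-1.23, 4.37], [0.02, 3.11], [-2.88, 2.88]. Speed limits (rad/s): [2.39, 2.39, 3.01, 3.14, 3.14, 3.14].

### API

Orientations are given as a unit quaternion [w, x, y, z].
In Python, from station import robot, capture, camera_model gives the robot as it stands.
- The arm moves only by the tool play_rows, never from a script. Its argument "motion" is a list of rows, each a list of 7 numbers: the shift along the tool's x, y, z in mm, then the turn, a rotation vector about the tool's x, y, z in degrees, then the finger opening in mm, from 0 to 85.4. A call has 1 to 10 rows; each row shifts and turns the commanded pose from where the row before left it, along the tool's axes as they then stand; what a row does not reach is not made up. A row lasts 1/12 s, in which the tool goes at most 41.7 mm and 7.16 degrees, less where a joint would pass 70% of its speed; a pose out of reach is approached as far as the arm can. A call is refused whole if a number of a shift passes 41.7 or a number of a turn 7.16, either way. A call with a gripper value outside its range is refused whole. The fingers move at their own pace and stop on an object; "squeeze" is the grip in N (left out, the last holds). Time passes only in rows, so rows that do not move let the fingers close. It gives the time, the measured TCP pose, the force, the opening and the grip force at its end, in the units of the state.
- robot.read_state(): the state, without advancing time (a new reading comes with each control period).
- capture(name): name is "side" or "top" or "wrist"; returns (picture, depth): 420x560x3 uint8, red, green, blue; 420x560 float32, m along the optical axis (not along the pixel's ray), 0 where there is no reading.
- camera_model(name): a dict with "K" (3x3 intrinsics, pixels), "R" (3x3) and "t" (3): a world point X has camera coordinates R X + t; the wrist camera has in their place "mount" (4x4, takes a point from camera to tool coordinates, whose origin is the TCP and whose axes are the flange's). Camera axes: x right, y down, z forward; pixel columns grow to the right and rows downward; lengths in m; the calibration is good to about 2 mm. A picture is of the moment at which its call begins: read the wrist's pose just before it. camera_model takes no time and is no camera call.
- robot.finish_job(): hands the job in; it is judged then, once.
The state is a dict: "t": time; "joint_positions": joint angles; "joint_velocities": joint speeds; "joint_efforts": joint torques, N m; "tcp_pos": TCP position; "tool_rot": TCP orientation; "wrist_force": force on the tool from outside, world axes, zero at the start; "moment": the same for the moment, N m; "width": finger opening in m; "grip_force": force on a finger pad.
Only numpy, scipy, OpenCV 4.12 (cv2) and the standard library are available. Lean on these libraries where they do the work, as an engineer would, in place of code of your own. Each camera call takes 0.05 s, during which the arm holds its last target. There are 200 camera calls.

## Working session

There is one attempt and no reset: what is moved stays moved. The work goes in short steps, Python scripts to look and compute and a tool call to move; the robot and the scene stay as the last step left them, time stands still between calls to the robot, and variables do not carry over. Pictures are saved under pics/ and viewed, at most 10 in all, crops included, and the job is handed in when it is done.

Besides the shell and the picture viewer there is one more tool, called after "Request:" in YAML: its name, and indented under it one key for each argument. play_rows: Moves the arm, as the interface text tells. Its arguments: {"type":"object","properties":{"motion":{"type":"array","items":{"type":"array","items":{"type":"number"}}},"squeeze":{"type":"number"}},"required":["motion"]}

```bash
ls; mkdir -p pics
python3 - <<'E'
from station import robot,capture,camera_model
import cv2,numpy as np
s=robot.read_state();print({k:np.round(v,3) for k,v in s.items()},robot.hold_point_z)
for n in("side","top"):
    p,d=capture(n);cv2.imwrite(f"pics/{n}0.png",p[:,:,::-1]);np.savez(f"pics/{n}0.npz",p=p,d=d)
    m=camera_model(n);print(n,{k:np.round(v,4).tolist() for k,v in m.items()})
print(camera_model("wrist"))
E
```

```text
pics
{'t': np.float64(0.0), 'joint_positions': array([ 1.103,  0.313,  1.498, -0.   ,  1.331, -0.223]), 'joint_velocities': array([ 0.001,  0.   ,  0.   ,  0.   , -0.002, -0.   ]), 'joint_efforts': array([-1.0000e-03, -4.1228e+01, -2.5974e+01, -0.0000e+00,  4.0000e-03,
       -0.0000e+00]), 'tcp_pos': array([0.127, 0.509, 0.231]), 'tool_rot': array([-0.   ,  0.122,  0.993, -0.001]), 'wrist_force': array([ 0.332, -0.421, -0.985]), 'moment': array([ 0.05 , -0.041,  0.026]), 'grip_force': np.float64(0.0), 'width': np.float64(0.085)} 0.0187
side {'K': [[392.6778, 0.0, 279.8589], [0.0, 392.6778, 205.0585], [0.0, 0.0, 1.0]], 'R': [[-0.9542, -0.2982, -0.0249], [-0.1064, 0.4159, -0.9032], [0.2797, -0.8591, -0.4286]], 't': [0.47, 0.0625, 1.129]}
top {'K': [[527.6687, 0.0, 277.3185], [0.0, 527.6687, 225.6012], [0.0, 0.0, 1.0]], 'R': [[-0.0146, -0.9999, 0.0045], [-0.9791, 0.0134, -0.2028], [0.2027, -0.0074, -0.9792]], 't': [0.1699, 0.4525, 1.4081]}
{'K': array([[311.89858711,   0.        , 279.57337147],
       [  0.        , 311.89858711, 210.21685041],
       [  0.        ,   0.        ,   1.        ]]), 'mount': array([[-5.61087711e-04, -9.61586477e-01, -2.74501606e-01,
         6.81642463e-02],
       [ 9.99999734e-01, -4.11804422e-04, -6.01460957e-04,
         1.97790147e-04],
       [ 4.65315747e-04, -2.74501871e-01,  9.61586453e-01,
        -1.42715324e-01],
       [ 0.00000000e+00,  0.00000000e+00,  0.00000000e+00,
         1.00000000e+00]])}
```

View pics/side0.png

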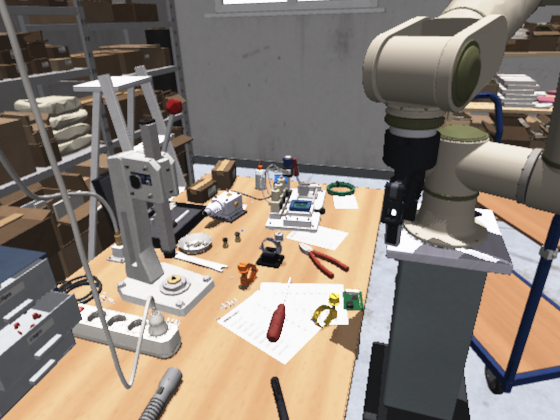

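View pics/top0.png

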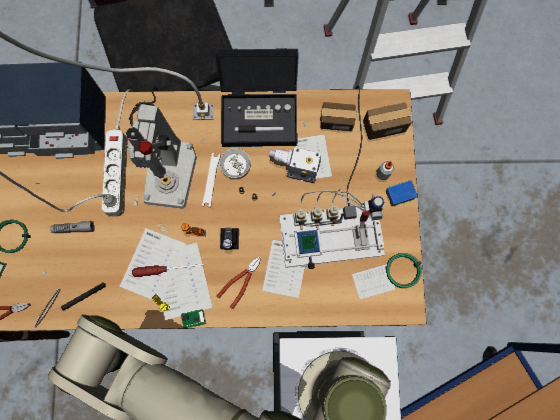

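Candidates: steel clamp in the black nest at top (229,238) / side (270,250), which is the one wanted. The orange look-alike is at top (193,230) / side (247,273) and the yellow one at top (160,302) / side (327,310). The manifold is at top (300,163), its stub pointing image-left (+y). The close crop and rough positions come next.

```bash
cat > h.py <<'E'
from station import robot,capture,camera_model
import cv2,numpy as np
from scipy.spatial.transform import Rotation as Ro
def pose():
    s=robot.read_state();q=np.array(s["tool_rot"]);T=np.eye(4)
    T[:3,:3]=Ro.from_quat(q[[1,2,3,0]]).as_matrix();T[:3,3]=s["tcp_pos"];return T
def cam(n):
    m=camera_model(n);M=np.eye(4)
    if n=="wrist": M=pose()@m["mount"]
    else:
        M[:3,:3]=np.array(m["R"]).T;M[:3,3]=-np.array(m["R"]).T@m["t"]
    return np.array(m["K"]),M   # camera->world
def ray(K,M,u,v):
    d=M[:3,:3]@np.linalg.solve(K,[u,v,1.]);return M[:3,3],d
def plane(K,M,u,v,z):
    o,d=ray(K,M,u,v);return o+d*(z-o[2])/d[2]
def cloud(K,M,d):
    v,u=np.indices(d.shape);P=np.stack([(u-K[0,2])/K[0,0]*d,(v-K[1,2])/K[1,1]*d,d],-1)
    W=P@M[:3,:3].T+M[:3,3];W[d<=0]=np.nan;return W
def proj(K,M,X):
    c=np.linalg.inv(M)@np.append(X,1);p=K@c[:3];return p[:2]/p[2]
E
python3 - <<'E'
from h import *
z=np.load("pics/top0.npz");K,M=cam("top");W=cloud(K,M,z["d"])
for n,(u,v) in dict(clamp=(229,238),head=(229,232),man=(302,163),stub=(275,156),dish=(236,165),f1=(254,197),f2=(241,190),bottle=(386,170),pliers=(240,285),orange=(193,230),blue=(295,235)).items(): print(n,np.round(W[v,u],3))
a=z["p"][215:260,200:260,::-1];b=z["p"][135:200,215:330,::-1]
zs=np.load("pics/side0.npz")["p"];c=zs[225:270,245:305,::-1];d=zs[185:250,180:295,::-1]
r=lambda x:cv2.resize(x,(400,300),interpolation=cv2.INTER_CUBIC)
cv2.imwrite("pics/crop1.png",np.vstack([np.hstack([r(a),r(c)]),np.hstack([r(b),r(d)])]))
E
```

```text
clamp [0.421 0.296 0.054]
head [0.436 0.295 0.062]
man [0.63  0.092 0.06 ]
stub [0.653 0.167 0.056]
dish [0.643 0.28  0.009]
f1 [0.542 0.228 0.027]
f2 [0.563 0.265 0.028]
bottle [ 0.603 -0.14   0.072]
pliers [0.297 0.269 0.004]
orange [0.447 0.396 0.039]
blue [0.427 0.115 0.048]
```

View pics/crop1.png

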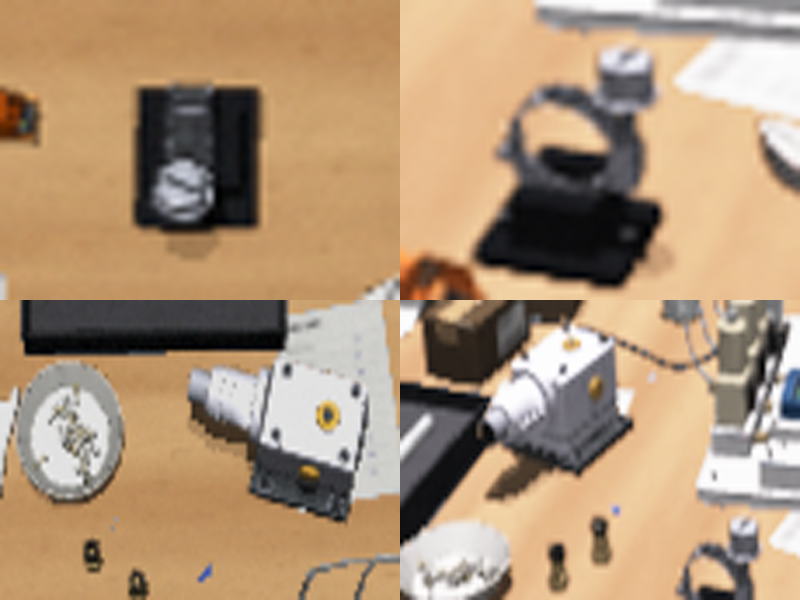

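The close crop confirms it: a grey steel clamp stands in the black nest, its head at about top (227.5,243.8), on the robot side. So clamp x points to about world -y, which is also the push-on direction. Next I move the wrist camera over it.

```bash
cat >> h.py <<'E'
def down(yaw): # tool y at angle yaw from world y, z down
    c,s=np.cos(yaw),np.sin(yaw);y=np.array([-s,c,0]);z=np.array([0,0,-1.]);return np.stack([np.cross(y,z),y,z],1)
def rows(p,yaw,n,w,T0=None,R1=None):
    T=pose() if T0 is None else T0
    R1=down(yaw) if R1 is None else R1
    rv=Ro.from_matrix(T[:3,:3].T@R1).as_rotvec()
    out=[];p0=T[:3,3];P=p0
    for i in range(1,n+1):
        Rp=T[:3,:3]@Ro.from_rotvec(rv*(i-1)/n).as_matrix()
        sh=Rp.T@(np.array(p)-p0)/n*1000
        out.append([*np.round(sh,1),*np.round(np.degrees(rv)/n,2),w])
    print("["+",".join(str([float(x) for x in r]) for r in out)+"]")
    return p
E
python3 -c "
from h import *
rows([.42,.295,.19],0,10,85)"
```

```text
[[-33.6, -13.7, 4.1, -0.01, -0.0, -1.4, 85.0],[-33.3, -14.5, 4.1, -0.01, -0.0, -1.4, 85.0],[-32.9, -15.3, 4.1, -0.01, -0.0, -1.4, 85.0],[-32.5, -16.1, 4.1, -0.01, -0.0, -1.4, 85.0],[-32.1, -16.9, 4.1, -0.01, -0.0, -1.4, 85.0],[-31.7, -17.7, 4.1, -0.01, -0.0, -1.4, 85.0],[-31.2, -18.4, 4.1, -0.01, -0.0, -1.4, 85.0],[-30.8, -19.2, 4.1, -0.01, -0.0, -1.4, 85.0],[-30.3, -20.0, 4.1, -0.01, -0.0, -1.4, 85.0],[-29.8, -20.7, 4.1, -0.01, -0.0, -1.4, 85.0]]
```

Request:
play_rows:
  motion:
    - [-33.6,-13.7,4.1,0,0,-1.4,85]
    - [-33.3,-14.5,4.1,0,0,-1.4,85]
    - [-32.9,-15.3,4.1,0,0,-1.4,85]
    - [-32.5,-16.1,4.1,0,0,-1.4,85]
    - [-32.1,-16.9,4.1,0,0,-1.4,85]
    - [-31.7,-17.7,4.1,0,0,-1.4,85]
    - [-31.2,-18.4,4.1,0,0,-1.4,85]
    - [-30.8,-19.2,4.1,0,0,-1.4,85]
    - [-30.3,-20,4.1,0,0,-1.4,85]
    - [-29.8,-20.7,4.1,0,0,-1.4,85]

```text
t: 0.93
tcp_pos: [0.4212, 0.2937, 0.1899]
tool_rot: [-0.0, -0.0, 1.0, -0.0]
wrist_force: [0.6, 0.1, 0.7]
width: 0.0849
grip_force: 0.0
```

Request:
play_rows:
  motion:
    - [0,0,0,0,0,0,85]
    - [0,0,0,0,0,0,85]

```text
t: 1.1
tcp_pos: [0.4208, 0.294, 0.1896]
tool_rot: [-0.001, 0.002, 1.0, -0.0]
wrist_force: [-0.9, 0.5, -1.0]
width: 0.0849
grip_force: 0.0
```

Run:
```python
from h import *
K,M=cam("wrist");p,d=capture("wrist");cv2.imwrite("pics/w1.png",p[:,:,::-1]);np.savez("pics/w1.npz",p=p,d=d,K=K,M=M)
print(np.round(pose(),4))
```

```text
[[-1.000e+00  1.800e-03 -1.100e-03  4.200e-01]
 [ 1.800e-03  1.000e+00 -2.000e-04  2.948e-01]
 [ 1.100e-03 -2.000e-04 -1.000e+00  1.899e-01]
 [ 0.000e+00  0.000e+00  0.000e+00  1.000e+00]]
```

View pics/w1.png

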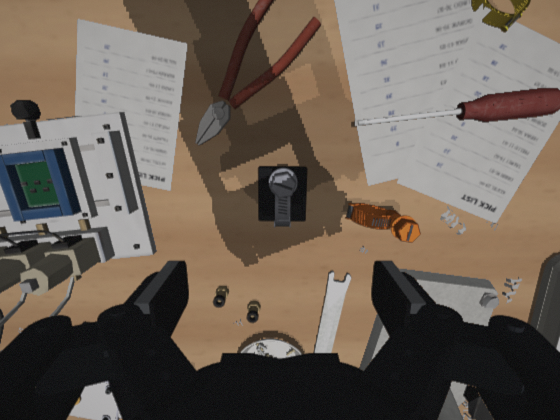

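The wrist view shows the head at (283,182), the band running straight down to (282,222), and the nest square to the image. The orange clamp at (385,218) is to be left alone.

```bash
cat > meas.py <<'E'
from h import *
def head(f,uv,r=22,lab=True):
    z=np.load(f);p,d,K,M=z["p"],z["d"],z["K"],z["M"];W=cloud(K,M,d)
    u0,v0=uv;m=np.zeros(d.shape,bool);m[v0-r:v0+r,u0-r:u0+r]=True
    top=np.nanpercentile(W[...,2][m],97);print("top z",top)
    t=m&(W[...,2]>top-.006);c,R=cv2.minEnclosingCircle(np.argwhere(t)[:,::-1].astype(np.float32))
    uv=np.argwhere(t)[:,::-1].mean(0);print("px",c,R,uv,t.sum(),"world",np.round(np.nanmedian(W[t],0),4),np.round(plane(K,M,*c,top),4))
    return K,M,c,W,m
if __name__=="__main__":
    K,M,c,W,m=head("pics/w1.npz",(283,182))
    b=(W[...,2]>.045)&(W[...,2]<.072)&(np.abs(W[...,0]-.44)<.05)&(np.abs(W[...,1]-.295)<.02)
    q=W[b];print("band",len(q),np.round(np.nanmin(q,0),4),np.round(np.nanmax(q,0),4),np.round(np.nanmean(q,0),4))
    print(np.degrees(np.arctan(np.polyfit(q[:,0],q[:,1],1)[0])))
    # nest: dark, z 0.005-.035
    p=np.load("pics/w1.npz")["p"];k=((p.max(-1)<60)&(W[...,2]<.036)&(W[...,2]>.004)&(np.abs(W[...,0]-.43)<.06)&(np.abs(W[...,1]-.295)<.05)).astype(np.uint8)
    cs=max(cv2.findContours(k,0,1)[0],key=cv2.contourArea);r=cv2.minAreaRect(cs);print("nest",r,np.round(plane(K,M,*r[0],.008),4))
E
python3 meas.py; python3 -c "
from h import *
rows([.42,.235,.19],0,3,85);rows([.56,.115,.20],0,7,85)"
```

```text
top z 0.08485715020135212
px (282.25, 185.25) 13.157797813415527 [282.68125    185.20416667] 480 world [0.4022 0.2965 0.0839] [0.4022 0.2959 0.0849]
band 572 [0.3911 0.2847 0.0451] [0.4494 0.3078 0.0718] [0.4221 0.296  0.0634]
-0.29150805126032014
nest ((281.6574401855469, 193.5172882080078), (48.64105224609375, 54.24436950683594), 1.50743567943573) [0.4265 0.2958 0.008 ]
[[-0.0, -19.9, -0.0, -0.0, -0.02, -0.03, 85.0],[-0.0, -19.9, -0.0, -0.0, -0.02, -0.03, 85.0],[-0.0, -19.9, -0.0, -0.0, -0.02, -0.03, 85.0]]
[[-20.0, -25.7, -1.5, -0.0, -0.01, -0.01, 85.0],[-20.0, -25.7, -1.5, -0.0, -0.01, -0.01, 85.0],[-20.0, -25.7, -1.5, -0.0, -0.01, -0.01, 85.0],[-20.0, -25.7, -1.5, -0.0, -0.01, -0.01, 85.0],[-20.0, -25.7, -1.5, -0.0, -0.01, -0.01, 85.0],[-20.0, -25.7, -1.4, -0.0, -0.01, -0.01, 85.0],[-20.0, -25.7, -1.4, -0.0, -0.01, -0.01, 85.0]]
```

Request:
play_rows:
  motion:
    - [0,-20,0,0,0,0,85]
    - [0,-20,0,0,0,0,85]
    - [0,-20,0,0,0,0,85]
    - [0,0,0,0,0,0,85]
    - [0,0,0,0,0,0,85]

```text
t: 1.57
tcp_pos: [0.4194, 0.2356, 0.1906]
tool_rot: [0.0, 0.0, 1.0, 0.0]
wrist_force: [1.1, 0.5, 0.2]
width: 0.085
grip_force: 0.0
```

Run:
```python
from h import *
K,M=cam("wrist");p,d=capture("wrist");np.savez("pics/w2.npz",p=p,d=d,K=K,M=M)
K1,M1=cam("wrist")
import meas
g=proj(K,M,np.array([.427,.296,.09]));print(g,pose()[:3,3])
meas.head("pics/w2.npz",g.astype(int))
```

```text
[353.93357246 217.55095787] [0.41954784 0.23596112 0.19057787]
top z 0.07496827306652469
px (352.0, 195.5) 10.012592315673828 [352.48484848 196.27272727] 66 world [0.4108 0.2949 0.0837] [0.4121 0.2968 0.075 ]
```

```bash
python3 -c "
from h import *
import meas
z=np.load('pics/w2.npz');g=proj(z['K'],z['M'],np.array([.402,.296,.085]));meas.head('pics/w2.npz',g.round().astype(int),18)
a=np.load('pics/w1.npz')
rows([.60,.13,.20],0,7,85)"
```

```text
top z 0.08495340299468458
px (353.96405029296875, 186.6568603515625) 13.304043769836426 [353.59674134 186.41955193] 491 world [0.4022 0.2954 0.0839] [0.4024 0.2956 0.085 ]
[[-25.8, -15.1, -1.3, 0.0, 0.0, 0.0, 85.0],[-25.8, -15.1, -1.3, 0.0, 0.0, 0.0, 85.0],[-25.8, -15.1, -1.3, 0.0, 0.0, 0.0, 85.0],[-25.8, -15.1, -1.3, 0.0, 0.0, 0.0, 85.0],[-25.8, -15.1, -1.3, 0.0, 0.0, 0.0, 85.0],[-25.8, -15.1, -1.3, 0.0, 0.0, 0.0, 85.0],[-25.8, -15.1, -1.3, 0.0, 0.0, 0.0, 85.0]]
```

Request:
play_rows:
  motion:
    - [-26,-15,-1.4,0,0,0,85]
    - [-26,-15,-1.4,0,0,0,85]
    - [-26,-15,-1.4,0,0,0,85]
    - [-26,-15,-1.4,0,0,0,85]
    - [-26,-15,-1.4,0,0,0,85]
    - [-26,-15,-1.4,0,0,0,85]
    - [-26,-15,-1.4,0,0,0,85]
    - [0,0,0,0,0,0,85]
    - [0,0,0,0,0,0,85]

```text
t: 2.37
tcp_pos: [0.6024, 0.1307, 0.1993]
tool_rot: [-0.0, 0.0, 1.0, 0.0]
wrist_force: [-0.1, 0.0, 0.2]
width: 0.0848
grip_force: 0.0
```

Run:
```python
from h import *
K,M=cam("wrist");p,d=capture("wrist");cv2.imwrite("pics/w3.png",p[:,:,::-1]);np.savez("pics/w3.npz",p=p,d=d,K=K,M=M)
print(np.round(pose(),4))
```

```text
[[-1.000e+00 -5.000e-04 -1.000e-03  6.016e-01]
 [-5.000e-04  1.000e+00  3.000e-04  1.313e-01]
 [ 1.000e-03  3.000e-04 -1.000e+00  1.996e-01]
 [ 0.000e+00  0.000e+00  0.000e+00  1.000e+00]]
```

View pics/w3.png

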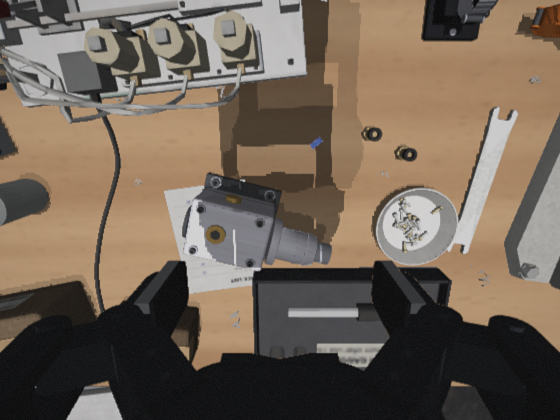

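The manifold is at (230,225). Its shoulder is near (270,242), the stub and tube run to the tube end at (330,253), and the dish is at (417,225) with the fittings at (372,133) and (405,154). Next comes a second, more centred view.

Request:
play_rows:
  motion:
    - [-15,15,5,0,0,0,85]
    - [-15,15,5,0,0,0,85]
    - [-15,15,5,0,0,0,85]
    - [0,0,0,0,0,0,85]
    - [0,0,0,0,0,0,85]
    - [0,0,0,0,0,0,85]

```text
t: 2.92
tcp_pos: [0.6462, 0.1757, 0.1854]
tool_rot: [-0.0, -0.0, 1.0, -0.0]
wrist_force: [0.1, -0.7, 0.1]
width: 0.085
grip_force: 0.0
```

```bash
cat > stub.py <<'E'
from h import *
from scipy.optimize import least_squares
prof_x=np.array([-.102,-.0861,-.086,-.075,-.0745,-.066,-.0655,-.048]);prof_r=np.array([10.5,10.5,14.5,17,16.4,17.2,16.4,16.4])/1000
def fit(f):
    z=np.load(f);p,d,K,M=z["p"],z["d"],z["K"],z["M"];W=cloud(K,M,d).reshape(-1,3)
    W=W[np.isfinite(W[:,0])&(W[:,2]>.048)&(W[:,2]<.073)&(abs(W[:,0]-.65)<.06)&(W[:,1]>.08)&(W[:,1]<.24)]
    # coarse frame: a along axis(-x of manifold) 
    yaw=np.radians(10);e=None
    tip=W[np.argsort(W[:,1])[-15:]].mean(0)
    # params: tip end x,y,z of tube end axis, yaw   axis dir out u=(sin,cos,0)
    def coords(q):
        u=np.array([np.sin(q[3]),np.cos(q[3]),0]);v=np.array([np.cos(q[3]),-np.sin(q[3]),0]);D=W-q[:3]
        return D@u,D@v,D[:,2]
    def res(q,full=False):
        s,t,h=coords(q);r=np.hypot(t,h)
        m=((s>-.014)&(s<-.002)&(r<.014))|((s>-.052)&(s<-.038)&(r<.0195))
        R=np.where(s>-.025,.0105,.0164);o=np.where(m,r-R,0)
        return (s,t,h,m,o) if full else o
    q=np.array([tip[0],tip[1],.048,np.radians(10)])
    for _ in range(4):
        s,t,h=coords(q);smax=np.sort(s[np.hypot(t,h)<.014])[-4:].mean();q[:2]+=smax*np.array([np.sin(q[3]),np.cos(q[3])])
        g=least_squares(lambda a:res([a[0]*np.cos(a[2])+q[0],-a[0]*np.sin(a[2])+q[1],a[1],a[2]]),[0,q[2],q[3]],loss="soft_l1",f_scale=.001,diff_step=1e-4,x_scale=[.01,.01,.1]).x
        q=np.array([q[0]+g[0]*np.cos(g[2]),q[1]-g[0]*np.sin(g[2]),g[1],g[2]])
    s,t,h,m,o=res(q,True)
    print(f,"tube end",np.round(q[:3],4),"yaw deg",np.degrees(q[3]),m.sum(),"rms mm",1e3*np.sqrt((o[m]**2).mean()))
    for a in np.arange(-.062,.004,.006):
        k=(s>a)&(s<a+.006)&(abs(t)<.03)
        if k.sum()>3: print(round(a+.003,3),k.sum(),np.round(1e3*np.array([t[k].min(),t[k].max(),h[k].max()]),1))
    u=np.array([np.sin(q[3]),np.cos(q[3]),0]);print("seat",np.round(q[:3]-.047*u,4))
if __name__=="__main__":
    K,M=cam("wrist");p,d=capture("wrist");cv2.imwrite("pics/w4.png",p[:,:,::-1]);np.savez("pics/w4.npz",p=p,d=d,K=K,M=M)
    print(np.round(pose(),4))
    fit("pics/w3.npz");fit("pics/w4.npz")
E
python3 stub.py
```

```text
[[-1.000e+00 -2.000e-04  3.000e-04  6.463e-01]
 [-2.000e-04  1.000e+00 -1.000e-04  1.753e-01]
 [-3.000e-04 -1.000e-04 -1.000e+00  1.857e-01]
 [ 0.000e+00  0.000e+00  0.000e+00  1.000e+00]]
pics/w3.npz tube end [   nan    nan 0.0347] yaw deg -20.93671400271487 0 rms mm nan
seat [   nan    nan 0.0347]
pics/w4.npz tube end [0.6452 0.1707 0.0393] yaw deg -26.846108563445668 54 rms mm 1.8735459231000602
-0.059 190 [-29.9  -0.5  27.3]
-0.053 193 [-29.9   2.7  32. ]
-0.047 211 [-29.8   3.2  33.4]
-0.041 238 [-29.9   8.8  33.5]
-0.035 317 [-30.   11.9  32.7]
-0.029 339 [-29.8  16.7  27.2]
-0.023 302 [-22.1  20.4  27.5]
-0.017 272 [-16.3  20.6  27.2]
-0.011 269 [-11.8  26.   25.3]
-0.005 216 [-6.2 28.2 21.1]
0.001 95 [ 7.4 22.3 20.1]
seat [0.6665 0.1288 0.0393]stub.py:21: RuntimeWarning: Mean of empty slice.
  s,t,h=coords(q);smax=np.sort(s[np.hypot(t,h)<.014])[-4:].mean();q[:2]+=smax*np.array([np.sin(q[3]),np.cos(q[3])])
  ret = ret.dtype.type(ret / rcount)
stub.py:25: RuntimeWarning: Mean of empty slice.
  print(f,"tube end",np.round(q[:3],4),"yaw deg",np.degrees(q[3]),m.sum(),"rms mm",1e3*np.sqrt((o[m]**2).mean()))
```

Run:
```python
from h import *
for f in("pics/w3.npz","pics/w4.npz"):
    z=np.load(f);W=cloud(z["K"],z["M"],z["d"]).reshape(-1,3)
    W=W[np.isfinite(W[:,0])&(W[:,2]>.040)&(W[:,2]<.08)&(abs(W[:,0]-.65)<.06)]
    print(f)
    for a in np.arange(.08,.22,.006):
        k=W[abs(W[:,1]-a)<.003]
        if len(k)>3:
            zm=k[:,2].max();r=k[k[:,2]>np.sort(k[:,2])[-3]-.0015]
            print(round(a,3),len(k),np.round(k[:,0].min(),4),np.round(k[:,0].max(),4),np.round(zm,4),np.round(r[:,0].mean(),4))
```

```text
pics/w3.npz
0.08 442 0.6038 0.6683 0.0681 0.6368
0.086 447 0.605 0.6707 0.0661 0.6404
0.092 422 0.6067 0.6715 0.0663 0.6404
0.098 404 0.6128 0.6733 0.0706 0.6661
0.104 409 0.6148 0.6747 0.0708 0.6658
0.11 388 0.6163 0.6748 0.0707 0.6255
0.116 327 0.6179 0.6712 0.0706 0.6394
0.122 303 0.6189 0.6717 0.0729 0.6507
0.128 280 0.6273 0.6665 0.0721 0.6495
0.134 216 0.6289 0.6678 0.0655 0.6528
0.14 201 0.6374 0.6701 0.0662 0.6543
0.146 203 0.6387 0.6692 0.0665 0.656
0.152 217 0.6396 0.6732 0.0658 0.6572
0.158 200 0.6414 0.6725 0.0655 0.6581
0.164 140 0.6436 0.6716 0.0644 0.6587
0.17 127 0.6465 0.6728 0.0598 0.662
0.176 125 0.6522 0.6732 0.0593 0.6631
0.182 38 0.6543 0.6666 0.0588 0.6621
pics/w4.npz
0.08 545 0.6038 0.6686 0.0687 0.6356
0.086 524 0.6049 0.6702 0.0662 0.6399
0.092 517 0.6065 0.6723 0.0666 0.6402
0.098 477 0.6131 0.6732 0.0704 0.6664
0.104 498 0.6148 0.6749 0.0706 0.6662
0.11 481 0.6165 0.6756 0.071 0.6258
0.116 409 0.6177 0.6708 0.0715 0.6367
0.122 420 0.6194 0.6729 0.0727 0.6507
0.128 347 0.6275 0.6671 0.0728 0.6499
0.134 290 0.6285 0.6695 0.0666 0.6524
0.14 247 0.6372 0.6709 0.066 0.6547
0.146 243 0.6388 0.6724 0.0668 0.6568
0.152 251 0.6397 0.6726 0.0659 0.6575
0.158 240 0.6419 0.673 0.0664 0.6578
0.164 207 0.6432 0.671 0.0642 0.6588
0.17 141 0.6468 0.6728 0.0601 0.6617
0.176 152 0.6524 0.6738 0.0599 0.6638
0.182 42 0.6545 0.6673 0.0593 0.6631
```

View pics/w4.png

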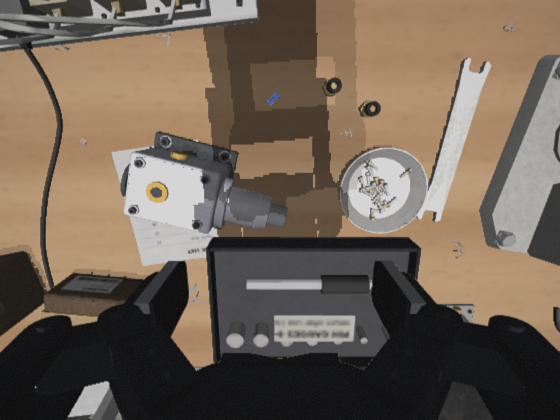

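```bash
cat > stub.py <<'E'
from h import *
from scipy.optimize import least_squares
def fit(f):
    z=np.load(f);p,d,K,M=z["p"],z["d"],z["K"],z["M"];W=cloud(K,M,d).reshape(-1,3)
    W=W[np.isfinite(W[:,0])&(W[:,2]>.040)&(W[:,2]<.08)&(abs(W[:,0]-.66)<.06)&(W[:,1]>.08)&(W[:,1]<.24)]
    y0=.18 # params: x at y0, z, yaw
    def co(a):
        D=W-[a[0],y0,a[1]];s,c=np.sin(a[2]),np.cos(a[2]);return D@[s,c,0],D@[c,-s,0],D[:,2]
    s,t,h=co([.663,.0487,np.radians(14)])
    m=((abs(s+.006)<.006)&(abs(t)<.013))|((s>-.05)&(s<-.038)&(abs(t)<.018))
    def res(a):
        s,t,h=co(a);return (np.hypot(t,h)-np.where(s>-.025,.0105,.0164))[m]
    a=least_squares(res,[.663,.0487,np.radians(14)],loss="soft_l1",f_scale=.0007,x_scale=[.01,.01,.1]).x
    s,t,h=co(a);r=np.hypot(t,h)
    end=np.sort(s[(r<.0125)&(abs(s)<.02)])[-5:]
    print(f,np.round(a[:2],4),"yaw",np.degrees(a[2]),m.sum(),"rms",1e3*np.sqrt(np.median(res(a)**2)),"end s",end)
    for q in np.arange(-.07,.012,.004):
        k=(abs(s-q)<.002)&(abs(t)<.03)
        if k.sum()>3: print(round(q,3),k.sum(),np.round(1e3*np.array([t[k].min(),t[k].max(),h[k].max(),]),1))
    return a,end
if __name__=="__main__":
    for f in("pics/w3.npz","pics/w4.npz"): fit(f)
E
python3 stub.py
```

```text
pics/w3.npz [0.6651 0.0481] yaw 14.476884063740387 642 rms 0.3555906401151779 end s [-0.00043937 -0.00031341 -0.0003106  -0.00026072 -0.00015927]
-0.07 260 [-29.8  27.7  17.9]
-0.066 233 [-29.5  26.9  17.3]
-0.062 171 [-23.4  22.3  24.4]
-0.058 198 [-23.4  20.6  24.9]
-0.054 138 [-23.2  21.1  23.7]
-0.05 136 [-16.7  14.7  17.4]
-0.046 132 [-16.5  13.5  18.1]
-0.042 134 [-16.6  13.6  17.3]
-0.038 134 [-16.6  14.5  17.5]
-0.034 140 [-17.4  14.4  18.4]
-0.03 126 [-16.9  12.2  17.7]
-0.026 142 [-17.   15.3  17.6]
-0.022 115 [-16.6  12.9  17.3]
-0.018 104 [-15.6  12.2  16.6]
-0.014 62 [-10.8   8.1  12.3]
-0.01 83 [-10.8   9.7  11.8]
-0.006 83 [-10.9   9.8  11.3]
-0.002 79 [-10.5   9.1  11.3]
pics/w4.npz [0.6651 0.0481] yaw 14.44184584408044 767 rms 0.33454381234887187 end s [-9.13513088e-05 -7.40001733e-05 -3.43081958e-05 -2.07892012e-05
  1.89431096e-04]
-0.07 307 [-29.1  27.9  17.7]
-0.066 409 [-29.2  27.7  18.1]
-0.062 140 [-25.2  25.7  23.6]
-0.058 236 [-23.4  20.9  24.5]
-0.054 259 [-23.3  22.   24.6]
-0.05 160 [-16.5  14.7  18.3]
-0.046 161 [-16.6  14.9  17.4]
-0.042 158 [-16.4  15.2  17.8]
-0.038 159 [-16.4  15.8  18.2]
-0.034 166 [-17.3  15.   18.6]
-0.03 152 [-16.5  14.8  17.7]
-0.026 160 [-17.   14.7  17.8]
-0.022 153 [-16.5  13.3  18.3]
-0.018 140 [-15.3  12.8  16.1]
-0.014 92 [-10.7   9.   11.9]
-0.01 96 [-10.6   9.1  11.9]
-0.006 97 [-10.8   9.2  11.8]
-0.002 91 [-10.5   9.3  11.6]
```

The stub axis fit agrees in both views: yaw 14.45°, axis through (0.6651, 0.180), tube end at about s=0. The head is at (0.4022, 0.2956). Now I grasp it.

```bash
python3 -c "
from h import *
rows([.4022,.2956,.13],0,10,50)"
```

```text
[[24.4, 12.0, 5.6, -0.0, 0.0, 0.0, 50.0],[24.4, 12.0, 5.6, -0.0, 0.0, 0.0, 50.0],[24.4, 12.0, 5.6, -0.0, 0.0, 0.0, 50.0],[24.4, 12.0, 5.6, -0.0, 0.0, 0.0, 50.0],[24.4, 12.0, 5.6, -0.0, 0.0, 0.0, 50.0],[24.4, 12.0, 5.6, -0.0, 0.0, 0.0, 50.0],[24.4, 12.0, 5.6, -0.0, 0.0, 0.0, 50.0],[24.4, 12.0, 5.6, -0.0, 0.0, 0.0, 50.0],[24.4, 12.0, 5.6, -0.0, 0.0, 0.0, 50.0],[24.4, 12.0, 5.6, -0.0, 0.0, 0.0, 50.0]]
```

Request:
play_rows:
  motion:
    - [24.4,12,5.6,0,0,0,50]
    - [24.4,12,5.6,0,0,0,50]
    - [24.4,12,5.6,0,0,0,50]
    - [24.4,12,5.6,0,0,0,50]
    - [24.4,12,5.6,0,0,0,50]
    - [24.4,12,5.6,0,0,0,50]
    - [24.4,12,5.6,0,0,0,50]
    - [24.4,12,5.6,0,0,0,50]
    - [24.4,12,5.6,0,0,0,50]
    - [24.4,12,5.6,0,0,0,50]
  squeeze: 80

```text
t: 3.8
tcp_pos: [0.4015, 0.2951, 0.1296]
tool_rot: [0.001, 0.0, 1.0, 0.0]
wrist_force: [-0.2, 0.4, 0.1]
width: 0.0503
grip_force: 0.0
```

Request:
play_rows:
  motion:
    - [0,0,0,0,0,0,50]
    - [0,0,0,0,0,0,50]
    - [0,0,0,0,0,0,50]

```text
t: 4.05
tcp_pos: [0.4036, 0.2948, 0.1299]
tool_rot: [0.001, 0.0, 1.0, 0.0]
wrist_force: [-0.0, -0.2, -0.3]
width: 0.0503
grip_force: 0.0
```

```bash
python3 -c "
from h import *
print(np.round(pose(),4));rows([.4022,.2956,.068],0,5,50)
s=robot.read_state();print(np.round(s['joint_positions'],2))
K,M=cam('wrist');p,d=capture('wrist');np.savez('pics/w5.npz',p=p,d=d,K=K,M=M)
import meas
g=proj(K,M,np.array([.402,.2956,.085]));meas.head('pics/w5.npz',g.round().astype(int),20)"
```

```text
[[-1.000e+00  7.000e-04  1.500e-03  4.036e-01]
 [ 7.000e-04  1.000e+00  5.000e-04  2.948e-01]
 [-1.500e-03  5.000e-04 -1.000e+00  1.299e-01]
 [ 0.000e+00  0.000e+00  0.000e+00  1.000e+00]]
[[0.3, 0.1, 12.4, 0.01, 0.02, -0.01, 50.0],[0.3, 0.1, 12.4, 0.01, 0.02, -0.01, 50.0],[0.3, 0.1, 12.4, 0.01, 0.02, -0.01, 50.0],[0.3, 0.1, 12.4, 0.01, 0.02, -0.01, 50.0],[0.3, 0.2, 12.4, 0.01, 0.02, -0.01, 50.0]]
[ 0.4   0.36  1.71 -0.    1.06 -1.17]
top z 0.08499321398151595
px (282.3024597167969, 229.09259033203125) 16.764305114746094 [282.14605263 229.03157895] 760 world [0.4019 0.2961 0.084 ] [0.4015 0.2963 0.085 ]
```

Request:
play_rows:
  motion:
    - [0.2,0.2,12.2,0,0,0,50]
    - [0.2,0.2,12.2,0,0,0,50]
    - [0.2,0.1,12.2,0,0,0,50]
    - [0.2,0.1,12.2,0,0,0,50]
    - [0.2,0.1,12.4,0,0,0,50]
    - [0,0,0,0,0,0,50]
    - [0,0,0,0,0,0,10]
    - [0,0,0,0,0,0,10]
    - [0,0,0,0,0,0,10]
    - [0,0,0,0,0,0,10]
  squeeze: 80

```text
t: 4.93
tcp_pos: [0.4027, 0.2958, 0.0689]
tool_rot: [0.001, 0.0, 1.0, 0.0]
wrist_force: [-0.8, -1.6, 6.0]
width: 0.0168
grip_force: 78.1
```

Request:
play_rows:
  motion:
    - [0,0,0,0,0,0,10]
    - [0,0,0,0,0,0,10]
    - [0,0,0,0,0,0,10]

```text
t: 5.18
tcp_pos: [0.4026, 0.2959, 0.0688]
tool_rot: [0.001, 0.0, 1.0, 0.0]
wrist_force: [-1.8, -2.0, 7.0]
width: 0.0172
grip_force: 78.1
```

Request:
play_rows:
  motion:
    - [0,0,0,0,0,0,10]

```text
t: 5.27
tcp_pos: [0.4026, 0.2959, 0.0688]
tool_rot: [0.001, 0.0, 1.0, 0.0]
wrist_force: [-0.7, -2.2, 5.7]
width: 0.0171
grip_force: 78.1
```

Request:
play_rows:
  motion:
    - [0,0,-5,0,0,0,10]
    - [0,0,-10,0,0,0,10]
    - [0,0,-14,0,0,0,10]
    - [0,0,-14,0,0,0,10]
    - [0,0,-13,0,0,0,10]
    - [0,0,0,0,0,0,10]
    - [0,0,0,0,0,0,10]

```text
t: 5.85
tcp_pos: [0.4023, 0.296, 0.1245]
tool_rot: [0.001, 0.0, 1.0, 0.0]
wrist_force: [0.1, -0.2, -0.4]
width: 0.0172
grip_force: 78.2
```

```bash
python3 -c "
from h import *
K,M=cam('wrist');p,d=capture('wrist');np.savez('pics/w6.npz',p=p,d=d,K=K,M=M);cv2.imwrite('pics/w6.png',p[:,:,::-1])
T=pose();print(np.round(T,4))
n=T[:3,3].copy();n+=[.2457,-.0861,0]
rows(n,np.radians(-14.45),10,10)"
```

```text
[[-1.000e+00  4.000e-04 -1.000e-04  4.019e-01]
 [ 4.000e-04  1.000e+00 -0.000e+00  2.958e-01]
 [ 1.000e-04 -0.000e+00 -1.000e+00  1.237e-01]
 [ 0.000e+00  0.000e+00  0.000e+00  1.000e+00]]
[[-24.6, -8.6, -0.0, -0.0, -0.0, 1.44, 10.0],[-24.8, -8.0, -0.0, -0.0, -0.0, 1.44, 10.0],[-25.0, -7.4, -0.0, -0.0, -0.0, 1.44, 10.0],[-25.2, -6.7, -0.0, -0.0, -0.0, 1.44, 10.0],[-25.3, -6.1, -0.0, -0.0, -0.0, 1.44, 10.0],[-25.5, -5.4, -0.0, -0.0, -0.0, 1.44, 10.0],[-25.6, -4.8, -0.0, -0.0, -0.0, 1.44, 10.0],[-25.7, -4.2, -0.0, -0.0, -0.0, 1.44, 10.0],[-25.8, -3.5, -0.0, -0.0, -0.0, 1.44, 10.0],[-25.9, -2.9, -0.0, -0.0, -0.0, 1.44, 10.0]]
```

View pics/w6.png

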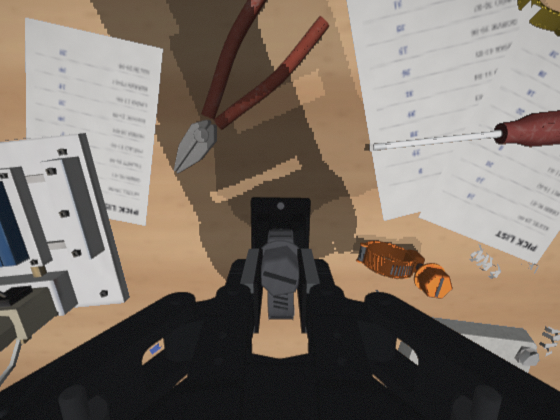

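The clamp is out of the nest: head pinched at (280,265), band straight at (282,300), empty nest at (281,215). Carrying it to the tube.

Request:
play_rows:
  motion:
    - [-24.6,-8.6,0,0,0,1.44,10]
    - [-24.8,-8,0,0,0,1.44,10]
    - [-25,-7.4,0,0,0,1.45,10]
    - [-25.2,-6.7,0,0,0,1.45,10]
    - [-25.3,-6.1,0,0,0,1.45,10]
    - [-25.5,-5.4,0,0,0,1.45,10]
    - [-25.6,-4.8,0,0,0,1.45,10]
    - [-25.7,-4.2,0,0,0,1.45,10]
    - [-25.8,-3.5,0,0,0,1.44,10]
    - [-25.9,-2.9,0,0,0,1.44,10]

```text
t: 6.73
tcp_pos: [0.6486, 0.2089, 0.1225]
tool_rot: [-0.001, 0.127, 0.992, -0.0]
wrist_force: [0.8, 0.5, -0.2]
width: 0.0169
grip_force: 78.3
```

Request:
play_rows:
  motion:
    - [0,0,12,0,0,0,10]
    - [0,0,14,0,0,0,10]
    - [0,0,14,0,0,0,10]
    - [0,0,10.5,0,0,0,10]
    - [0,0,0,0,0,0,10]
    - [0,0,0,0,0,0,10]

```text
t: 7.23
tcp_pos: [0.6475, 0.2096, 0.0727]
tool_rot: [-0.001, 0.126, 0.992, -0.0]
wrist_force: [-0.6, -0.6, -0.8]
width: 0.0172
grip_force: 78.3
```

Run:
```python
from h import *
K,M=cam('wrist');p,d=capture('wrist');np.savez('pics/w7.npz',p=p,d=d,K=K,M=M)
ps,ds=capture('side');np.savez('pics/s7.npz',p=ps,d=ds)
T=pose();print(np.round(T,4))
Ks,Ms=cam('side');g=proj(Ks,Ms,np.array([.65,.19,.05]));print(g)
u,v=g.astype(int);c=ps[v-45:v+45,u-60:u+60,::-1]
cv2.imwrite("pics/s7.png",np.hstack([cv2.resize(c,(400,300),interpolation=cv2.INTER_CUBIC),cv2.resize(p[150:420,100:460,::-1],(400,300))]))
```

```text
[[-9.683e-01  2.499e-01  1.300e-03  6.482e-01]
 [ 2.499e-01  9.683e-01  2.000e-04  2.097e-01]
 [-1.200e-03  5.000e-04 -1.000e+00  7.420e-02]
 [ 0.000e+00  0.000e+00  0.000e+00  1.000e+00]]
[207.28154602 214.53820618]
```

View pics/s7.png

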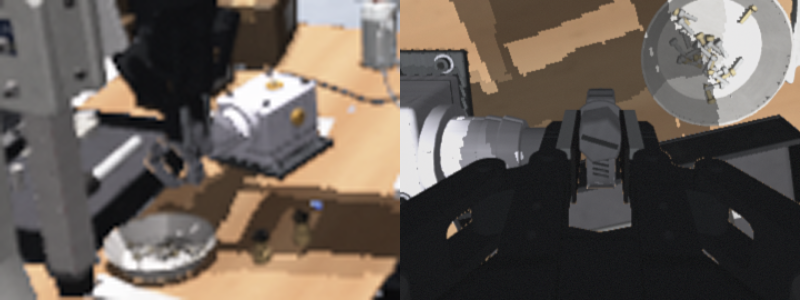

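Clamp poised 25 mm outside the tube end, stub at crop left. I check the head's lateral and height offset against the stub axis within this same picture.

Run:
```python
from h import *
from stub import fit
a,_=fit("pics/w7.npz")
z=np.load("pics/w7.npz");W=cloud(z["K"],z["M"],z["d"]);T=pose();c=T[:3,3]
D=W-[a[0],.18,a[1]];s,co=np.sin(a[2]),np.cos(a[2]);S=D@[s,co,0];t=D@[co,-s,0];h=D[...,2]
k=(abs(S-.025)<.008)&(abs(t+.025)<.02)&(h>.034)&(h<.046)
print("head n",k.sum(),"h top",np.percentile(h[k],90),"t",t[k].min(),t[k].max(),"S",S[k].min(),S[k].max())
for hh in(.036,.038,.04,.042):
    q=k&(abs(h-hh)<.001); 
    if q.sum()>2: print(hh,q.sum(),t[q].min(),t[q].max())
q=(abs(S-.025)<.008)&(t>-.014)&(t<.025)&(h>-.03)&(h<.03)
print("band",q.sum(),np.nanmax(h[q]),t[q].min(),t[q].max())
p=np.polyfit(t[q],S[q],1);print("band yaw",np.degrees(np.arctan(p[0])),"S",S[q].min(),S[q].max())
```

```text
pics/w7.npz [0.665  0.0482] yaw 14.481251633342781 1298 rms 0.3431061582536588 end s [-0.00504379 -0.00500628 -0.00490565 -0.0046732  -0.00456483]
-0.07 704 [-29.6  19.1  18.4]
-0.066 857 [-29.3  16.6  17.4]
-0.062 337 [-28.2  11.   23.9]
-0.058 556 [-23.6   9.4  24.4]
-0.054 943 [-23.6   9.6  24.4]
-0.05 372 [-16.8   7.7  17.4]
-0.046 352 [-16.8   4.4  17.5]
-0.042 319 [-16.7   1.9  17.4]
-0.038 279 [-16.9  -0.4  17.5]
-0.034 289 [-17.5  -3.   18. ]
-0.03 283 [-17.1  -3.4  17.7]
-0.026 255 [-17.3  -2.3  16.9]
-0.022 336 [-16.9   2.9  16.9]
-0.018 383 [-15.9   5.1  16.3]
-0.014 272 [-13.9   4.6  14.3]
-0.01 162 [-10.9  -0.2  11.2]
-0.006 94 [-11.   -3.8  10.3]
0.006 6 [-29.9 -29.7  31.8]
head n 1386 h top 0.040265005953551036 t -0.03543002982954638 -0.0120371271148938 S 0.017012716658372434 0.03296866802301612
0.036 70 -0.03493790682599717 -0.01379777613277087
0.038 400 -0.034878081581068386 -0.014304525233379698
0.04 849 -0.03543002982954638 -0.0120371271148938
0.042 12 -0.03400658169088526 -0.012073393925829958
band 665 0.02245874904132765 -0.004655553674473344 0.021477764200636826
band yaw -0.6002560393919142 S 0.017645847010800585 0.03188823766010243
```

Run:
```python
from h import *
import io,contextlib
from stub import fit
for i in range(5):
    K,M=cam('wrist');p,d=capture('wrist');np.savez('pics/w8.npz',p=p,d=d,K=K,M=M)
    with contextlib.redirect_stdout(io.StringIO()): a,_=fit("pics/w8.npz")
    W=cloud(K,M,d);D=W-[a[0],.18,a[1]];s,co=np.sin(a[2]),np.cos(a[2]);S=D@[s,co,0];t=D@[co,-s,0];h=D[...,2]
    k=(abs(S-.025)<.0085)&(abs(t+.025)<.012)&(h>.034)&(h<.046)
    hm=np.median(h[k]);k2=k&(abs(h-hm)<.002)
    A=np.c_[t[k2]+.025,S[k2]-.025,np.ones(k2.sum())];c=np.linalg.lstsq(A,h[k2],rcond=None)[0]
    print("axis z",round(a[1],4),"TCP",np.round(pose()[:3,3],4),"yaw",round(np.degrees(a[2]),2),"hm",round(hm,4),"tilt deg",np.round(np.degrees(c[:2]),1),"t",np.round(np.percentile(t[k2],[1,99]),4),"t mean",round(t[k2].mean(),4))
z=np.load("pics/w1.npz");W=cloud(z["K"],z["M"],z["d"]);k=(np.hypot(W[...,0]-.4022,W[...,1]-.2957)<.009)&(W[...,2]>.078);print(np.median(W[k][:,2]))
z=np.load("pics/w5.npz");W=cloud(z["K"],z["M"],z["d"]);k=(np.hypot(W[...,0]-.4017,W[...,1]-.2962)<.009)&(W[...,2]>.078);print(np.median(W[k][:,2]))
```

```text
axis z 0.0482 TCP [0.6483 0.2097 0.0744] yaw 14.44 hm 0.0407 tilt deg [0.8 0.8] t [-0.0335 -0.0146] t mean -0.0246
axis z 0.0482 TCP [0.6483 0.2097 0.0744] yaw 14.48 hm 0.0409 tilt deg [0.9 0.2] t [-0.0334 -0.0146] t mean -0.0245
axis z 0.0482 TCP [0.6483 0.2096 0.0743] yaw 14.54 hm 0.0409 tilt deg [0.8 0.3] t [-0.0336 -0.0144] t mean -0.0246
axis z 0.0482 TCP [0.6482 0.2096 0.0741] yaw 14.49 hm 0.0408 tilt deg [1.1 0.6] t [-0.0335 -0.0146] t mean -0.0246
axis z 0.0482 TCP [0.6481 0.2096 0.0739] yaw 14.54 hm 0.0406 tilt deg [0.8 0.1] t [-0.0337 -0.0149] t mean -0.0247
0.27387937684306607
0.2127778202678137
```

Request:
play_rows:
  motion:
    - [0.3,0,-0.5,0,0,0,10]
    - [0,-6,0,0,0,0,10]
    - [0,-6,0,0,0,0,10]
    - [0,-6,0,0,0,0,10]
    - [0,-6,0,0,0,0,10]
    - [0,-4,0,0,0,0,10]
    - [0,-2,0,0,0,0,10]
    - [0,0,0,0,0,0,10]

```text
t: 8.25
tcp_pos: [0.6401, 0.18, 0.074]
tool_rot: [-0.0, 0.126, 0.992, -0.0]
wrist_force: [0.7, 0.1, -0.8]
width: 0.0169
grip_force: 78.4
```

Request:
play_rows:
  motion:
    - [0,-2,0,0,0,0,10]
    - [0,-2,0,0,0,0,10]
    - [0,-2,0,0,0,0,10]
    - [0,0,0,0,0,0,10]

```text
t: 8.58
tcp_pos: [0.6386, 0.1745, 0.0739]
tool_rot: [-0.0, 0.126, 0.992, -0.0]
wrist_force: [-0.3, 0.0, -1.4]
width: 0.017
grip_force: 78.4
```

Request:
play_rows:
  motion:
    - [0,-2,0,0,0,0,10]
    - [0,-2,0,0,0,0,10]
    - [0,-2,0,0,0,0,10]
    - [0,0,0,0,0,0,10]

```text
t: 8.92
tcp_pos: [0.6371, 0.1686, 0.0739]
tool_rot: [-0.0, 0.126, 0.992, -0.0]
wrist_force: [-0.0, -0.7, -0.7]
width: 0.0171
grip_force: 78.4
```

Request:
play_rows:
  motion:
    - [0,-1.5,0,0,0,0,10]
    - [0,-1.5,0,0,0,0,10]
    - [0,-1.5,0,0,0,0,10]
    - [0,-1.5,0,0,0,0,10]
    - [0,0,0,0,0,0,10]

```text
t: 9.33
tcp_pos: [0.6356, 0.1629, 0.0739]
tool_rot: [-0.0, 0.126, 0.992, -0.0]
wrist_force: [0.5, 0.2, -0.6]
width: 0.017
grip_force: 78.4
```

Request:
play_rows:
  motion:
    - [0,-1.5,0,0,0,0,10]
    - [0,-1.5,0,0,0,0,10]
    - [0,-1.5,0,0,0,0,10]
    - [0,-1.5,0,0,0,0,10]
    - [0,0,0,0,0,0,10]

```text
t: 9.75
tcp_pos: [0.6341, 0.157, 0.0739]
tool_rot: [-0.0, 0.126, 0.992, -0.0]
wrist_force: [-1.0, -0.8, -0.3]
width: 0.0169
grip_force: 78.4
```

Free so far, with the ring centre about 18 mm from the seat. Continuing.

Request:
play_rows:
  motion:
    - [0,-1.5,0,0,0,0,10]
    - [0,-1.5,0,0,0,0,10]
    - [0,-1.5,0,0,0,0,10]
    - [0,-1.5,0,0,0,0,10]
    - [0,0,0,0,0,0,10]

```text
t: 10.17
tcp_pos: [0.6326, 0.1512, 0.0739]
tool_rot: [-0.0, 0.126, 0.992, -0.0]
wrist_force: [-0.2, -0.7, -0.2]
width: 0.0165
grip_force: 78.4
```

Request:
play_rows:
  motion:
    - [0,-1.5,0,0,0,0,10]
    - [0,-1.5,0,0,0,0,10]
    - [0,-1.5,0,0,0,0,10]
    - [0,-1,0,0,0,0,10]
    - [0,0,0,0,0,0,10]

```text
t: 10.58
tcp_pos: [0.6312, 0.146, 0.0739]
tool_rot: [-0.0, 0.126, 0.992, -0.0]
wrist_force: [-0.5, 0.5, -1.4]
width: 0.0168
grip_force: 78.4
```

Request:
play_rows:
  motion:
    - [0,-1,0,0,0,0,10]
    - [0,-1,0,0,0,0,10]
    - [0,-1,0,0,0,0,10]
    - [0,0,0,0,0,0,10]

```text
t: 10.92
tcp_pos: [0.6305, 0.1431, 0.0739]
tool_rot: [-0.0, 0.126, 0.992, -0.0]
wrist_force: [-0.2, 0.6, -0.7]
width: 0.0172
grip_force: 78.4
```

Request:
play_rows:
  motion:
    - [0,-0.7,0,0,0,0,10]
    - [0,-0.7,0,0,0,0,10]
    - [0,-0.6,0,0,0,0,10]
    - [0,0,0,0,0,0,10]

```text
t: 11.25
tcp_pos: [0.63, 0.1412, 0.0739]
tool_rot: [0.0, 0.126, 0.992, -0.0]
wrist_force: [0.2, 0.1, -0.4]
width: 0.0164
grip_force: 78.4
```

Request:
play_rows:
  motion:
    - [0,-0.3,0,0,0,0,10]
    - [0,-0.3,0,0,0,0,10]
    - [0,0,0,0,0,0,10]

```text
t: 11.5
tcp_pos: [0.6299, 0.1407, 0.0739]
tool_rot: [0.0, 0.126, 0.992, -0.0]
wrist_force: [0.5, -0.3, -0.9]
width: 0.0169
grip_force: 78.4
```

Request:
play_rows:
  motion:
    - [0,-0.2,0,0,0,0,10]
    - [0,-0.2,0,0,0,0,10]
    - [0,0,0,0,0,0,10]

```text
t: 11.75
tcp_pos: [0.6298, 0.1405, 0.0739]
tool_rot: [0.0, 0.126, 0.992, 0.0]
wrist_force: [0.6, 0.7, -1.0]
width: 0.0174
grip_force: 78.3
```

Request:
play_rows:
  motion:
    - [0,-0.2,0,0,0,0,10]
    - [0,-0.2,0,0,0,0,10]
    - [0,0,0,0,0,0,10]

```text
t: 12.0
tcp_pos: [0.6297, 0.1403, 0.0739]
tool_rot: [0.0, 0.126, 0.992, 0.0]
wrist_force: [0.8, 3.0, -0.9]
width: 0.0172
grip_force: 78.3
```

Request:
play_rows:
  motion:
    - [0,-0.2,0,0,0,0,10]
    - [0,-0.2,0,0,0,0,10]
    - [0,0,0,0,0,0,10]

```text
t: 12.25
tcp_pos: [0.6296, 0.1401, 0.0739]
tool_rot: [0.0, 0.126, 0.992, 0.0]
wrist_force: [0.9, 5.1, -0.5]
width: 0.0171
grip_force: 78.3
```

The band is lightly on the shoulder at about 5 N, where expected. Next: joint range and baseline moment before turning.

```bash
cat > st.py <<'E'
from station import robot
import numpy as np
s=robot.read_state();print("t",round(float(s["t"]),2),"F",np.round(s["wrist_force"],1),"M",np.round(s["moment"],3),"j",np.round(s["joint_positions"],3)[[4,5]],"z",np.round(s["tcp_pos"],4),"w",round(float(s["width"]),4),round(float(s["grip_force"]),1))
E
python3 st.py
```

```text
t 12.25 F [ 0.9  5.1 -0.5] M [ 0.992 -0.182  0.033] j [ 1.139 -1.281] z [0.6296 0.1401 0.0739] w 0.0171 78.3
```

Request:
play_rows:
  motion:
    - [0,0,0,0,0,2,10]
    - [0,0,0,0,0,3,10]
    - [0,0,0,0,0,3,10]
    - [0,0,0,0,0,3,10]
    - [0,0,0,0,0,2,10]
    - [0,0,0,0,0,1,10]
    - [0,0,0,0,0,1,10]

```text
t: 12.83
tcp_pos: [0.6299, 0.14, 0.0742]
tool_rot: [0.001, 0.255, 0.967, 0.0]
wrist_force: [2.1, 4.7, -0.5]
width: 0.0167
grip_force: 78.3
```

```bash
python3 st.py
```

```text
t 12.83 F [ 2.1  4.7 -0.5] M [ 0.898 -0.37   0.167] j [ 1.138 -1.019] z [0.6299 0.14   0.0742] w 0.0167 78.3
```

Request:
play_rows:
  motion:
    - [0,0,0,0,0,4,10]
    - [0,0,0,0,0,5,10]
    - [0,0,0,0,0,4,10]
    - [0,0,0,0,0,1.5,10]
    - [0,0,0,0,0,1,10]

```text
t: 13.25
tcp_pos: [0.6299, 0.1399, 0.0742]
tool_rot: [0.001, 0.383, 0.924, 0.0]
wrist_force: [1.6, 5.5, -0.6]
width: 0.0168
grip_force: 78.3
```

Request:
play_rows:
  motion:
    - [0,0,0,0,0,3,10]
    - [0,0,0,0,0,3,10]
    - [0,0,0,0,0,2,10]
    - [0,0,0,0,0,1,10]

```text
t: 13.58
tcp_pos: [0.6298, 0.1398, 0.0741]
tool_rot: [0.0, 0.454, 0.891, 0.0]
wrist_force: [2.5, 4.5, -0.4]
width: 0.0167
grip_force: 78.3
```

```bash
python3 st.py
```

```text
t 13.58 F [ 2.5  4.5 -0.4] M [ 0.886 -0.436  0.156] j [ 1.138 -0.591] z [0.6298 0.1398 0.0741] w 0.0167 78.3
```

Request:
play_rows:
  motion:
    - [0,0,0,0,0,3,10]
    - [0,0,0,0,0,3,10]
    - [0,0,0,0,0,2,10]
    - [0,0,0,0,0,1,10]

```text
t: 13.92
tcp_pos: [0.6298, 0.1397, 0.0741]
tool_rot: [0.0, 0.523, 0.852, 0.0]
wrist_force: [2.0, 3.4, 0.7]
width: 0.017
grip_force: 78.3
```

```bash
python3 st.py
```

```text
t 13.92 F [2.  3.4 0.7] M [ 0.849 -0.375  0.191] j [ 1.138 -0.434] z [0.6298 0.1397 0.0741] w 0.017 78.3
```

Request:
play_rows:
  motion:
    - [0,0,0,0,0,3,10]
    - [0,0,0,0,0,4,10]
    - [0,0,0,0,0,2,10]
    - [0,0,0,0,0,1,10]

```text
t: 14.25
tcp_pos: [0.6297, 0.1397, 0.0741]
tool_rot: [0.0, 0.595, 0.804, 0.0]
wrist_force: [1.7, 4.4, 0.4]
width: 0.0167
grip_force: 78.4
```

Request:
play_rows:
  motion:
    - [0,0,0,0,0,3,10]
    - [0,0,0,0,0,4,10]
    - [0,0,0,0,0,2,10]
    - [0,0,0,0,0,1,10]

```text
t: 14.58
tcp_pos: [0.6296, 0.1397, 0.0743]
tool_rot: [0.0, 0.663, 0.749, 0.0]
wrist_force: [0.7, 4.9, 2.8]
width: 0.017
grip_force: 78.5
```

```bash
python3 st.py
```

```text
t 14.58 F [0.7 4.9 2.8] M [ 0.846 -0.105  0.253] j [ 1.139 -0.085] z [0.6296 0.1397 0.0743] w 0.017 78.5
```

Request:
play_rows:
  motion:
    - [0,0,-0.2,0,0,3,10]
    - [0,0,-0.2,0,0,4,10]
    - [0,0,-0.1,0,0,2,10]
    - [0,0,0,0,0,1,10]

```text
t: 14.92
tcp_pos: [0.6295, 0.1397, 0.0747]
tool_rot: [-0.0, 0.725, 0.688, 0.0]
wrist_force: [-0.7, 4.3, 2.5]
width: 0.017
grip_force: 78.6
```

```bash
python3 st.py
```

```text
t 14.92 F [-0.7  4.3  2.5] M [0.825 0.085 0.245] j [1.14  0.089] z [0.6295 0.1397 0.0747] w 0.017 78.6
```

Request:
play_rows:
  motion:
    - [0,0,-0.2,0,0,3,10]
    - [0,0,-0.2,0,0,4,10]
    - [0,0,0,0,0,2,10]
    - [0,0,0,0,0,1,10]

```text
t: 15.25
tcp_pos: [0.6292, 0.1398, 0.0749]
tool_rot: [-0.0, 0.783, 0.623, -0.0]
wrist_force: [-1.1, 4.8, 3.5]
width: 0.017
grip_force: 78.5
```

```bash
python3 st.py
```

```text
t 15.25 F [-1.1  4.8  3.5] M [0.974 0.344 0.212] j [1.142 0.264] z [0.6292 0.1398 0.0749] w 0.017 78.5
```

Request:
play_rows:
  motion:
    - [0,0,-0.2,0,0,3,10]
    - [0,0,-0.2,0,0,4,10]
    - [0,0,-0.1,0,0,2,10]
    - [0,0,0,0,0,1,10]

```text
t: 15.58
tcp_pos: [0.6287, 0.14, 0.0751]
tool_rot: [-0.001, 0.834, 0.552, -0.001]
wrist_force: [-3.4, 6.0, 2.5]
width: 0.0171
grip_force: 78.5
```

```bash
python3 st.py
```

```text
t 15.58 F [-3.4  6.   2.5] M [1.065 0.55  0.226] j [1.143 0.438] z [0.6287 0.14   0.0751] w 0.0171 78.5
```

Request:
play_rows:
  motion:
    - [0,0,-0.2,0,0,3,10]
    - [0,0,-0.2,0,0,3,10]
    - [0,0,-0.1,0,0,1,10]
    - [0,0,0,0,0,1,10]

```text
t: 15.92
tcp_pos: [0.6285, 0.1402, 0.0754]
tool_rot: [-0.001, 0.87, 0.493, -0.001]
wrist_force: [-3.6, 6.4, 1.8]
width: 0.0167
grip_force: 78.4
```

```bash
python3 st.py
```

```text
t 15.92 F [-3.6  6.4  1.8] M [1.188 0.704 0.245] j [1.144 0.577] z [0.6285 0.1402 0.0754] w 0.0167 78.4
```

A small sideways load is building, so I let go to let it centre itself, turn back 60° and grip again.

Request:
play_rows:
  motion:
    - [0,0,0,0,0,0,30]
    - [0,0,0,0,0,0,30]
    - [0,0,0,0,0,0,30]
    - [0,0,0,0,0,0,30]

```text
t: 16.25
tcp_pos: [0.6296, 0.1391, 0.0756]
tool_rot: [0.0, 0.87, 0.493, -0.0]
wrist_force: [-1.0, -0.1, 0.4]
width: 0.0301
grip_force: 0.0
```

Request:
play_rows:
  motion:
    - [0,0,0,0,0,-6,30]
    - [0,0,0,0,0,-6,30]
    - [0,0,0,0,0,-6,30]
    - [0,0,0,0,0,-6,30]
    - [0,0,0,0,0,-6,30]
    - [0,0,0,0,0,-6,30]
    - [0,0,0,0,0,-6,30]
    - [0,0,0,0,0,-6,30]
    - [0,0,0,0,0,-6,30]
    - [0,0,0,0,0,-6,30]

```text
t: 17.08
tcp_pos: [0.6296, 0.1393, 0.0757]
tool_rot: [0.0, 0.505, 0.863, -0.0]
wrist_force: [-0.7, -0.3, 0.5]
width: 0.0297
grip_force: 0.0
```

```bash
python3 st.py
python3 - <<'E'
from h import *
K,M=cam('wrist');p,d=capture('wrist');np.savez('pics/w9.npz',p=p,d=d,K=K,M=M)
ps,ds=capture('side')
Ks,Ms=cam('side');u,v=proj(Ks,Ms,np.array([.65,.15,.06])).astype(int);c=ps[v-36:v+36,u-48:u+48,::-1]
cv2.imwrite("pics/s9.png",np.hstack([cv2.resize(c,(400,300),interpolation=cv2.INTER_CUBIC),cv2.resize(p[150:420,100:460,::-1],(400,300))]))
print(np.round(pose(),4))
E
```

```text
t 17.08 F [-0.7 -0.3  0.5] M [-0.072 -0.021  0.017] j [ 1.142 -0.475] z [0.6296 0.1393 0.0757] w 0.0297 0.0
[[-4.861e-01  8.739e-01 -1.000e-04  6.296e-01]
 [ 8.739e-01  4.861e-01 -3.000e-04  1.393e-01]
 [-2.000e-04 -3.000e-04 -1.000e+00  7.570e-02]
 [ 0.000e+00  0.000e+00  0.000e+00  1.000e+00]]
```

View pics/s9.png

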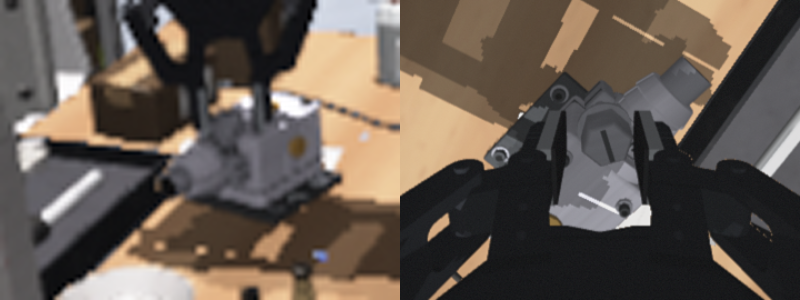

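The head sits centred between the pads at crop (603,130), flats parallel, and the band lies by the shoulder. Gripping again and continuing.

Request:
play_rows:
  motion:
    - [0,0,0,0,0,0,10]
    - [0,0,0,0,0,0,10]
    - [0,0,0,0,0,0,10]
    - [0,0,0,0,0,0,10]
    - [0,0,0,0,0,0,10]
  squeeze: 85

```text
t: 17.6
tcp_pos: [0.6295, 0.1395, 0.0759]
tool_rot: [-0.0, 0.508, 0.862, -0.0]
wrist_force: [-2.0, -0.5, 2.7]
width: 0.0164
grip_force: 83.1
```

```bash
python3 st.py
```

```text
t 17.6 F [-2.  -0.5  2.7] M [-0.111  0.319 -0.015] j [ 1.143 -0.469] z [0.6295 0.1395 0.0759] w 0.0164 83.1
```

Request:
play_rows:
  motion:
    - [0,0,0,0,0,2,10]
    - [0,0,0,0,0,1.2,10]
    - [0,0,0,0,0,1.2,10]
    - [0,0,0,0,0,1.2,10]

```text
t: 17.93
tcp_pos: [0.6298, 0.1398, 0.0759]
tool_rot: [0.0, 0.55, 0.835, 0.0]
wrist_force: [1.5, 2.4, 1.6]
width: 0.0164
grip_force: 83.0
```

```bash
python3 st.py
```

```text
t 17.93 F [1.5 2.4 1.6] M [ 0.462 -0.172  0.091] j [ 1.142 -0.37 ] z [0.6298 0.1398 0.0759] w 0.0164 83.0
```

Request:
play_rows:
  motion:
    - [0,0,0,0,0,2,10]
    - [0,0,0,0,0,2,10]
    - [0,0,0,0,0,1.2,10]
    - [0,0,0,0,0,1.2,10]

```text
t: 18.27
tcp_pos: [0.6301, 0.1402, 0.0762]
tool_rot: [0.001, 0.595, 0.804, 0.001]
wrist_force: [2.7, 4.1, 1.4]
width: 0.0162
grip_force: 83.1
```

```bash
python3 st.py
```

```text
t 18.27 F [2.7 4.1 1.4] M [ 0.777 -0.495  0.205] j [ 1.141 -0.259] z [0.6301 0.1402 0.0762] w 0.0162 83.1
```

Request:
play_rows:
  motion:
    - [0,0,0,0,0,2,10]
    - [0,0,0,0,0,2,10]
    - [0,0,0,0,0,1.2,10]
    - [0,0,0,0,0,1.2,10]

```text
t: 18.6
tcp_pos: [0.6301, 0.1401, 0.0763]
tool_rot: [0.001, 0.639, 0.769, 0.001]
wrist_force: [3.7, 5.3, 3.7]
width: 0.0164
grip_force: 83.2
```

```bash
python3 st.py
```

```text
t 18.6 F [3.7 5.3 3.7] M [ 0.838 -0.512  0.254] j [ 1.142 -0.147] z [0.6301 0.1401 0.0763] w 0.0164 83.2
```

Request:
play_rows:
  motion:
    - [0,0,-0.1,0,0,2,10]
    - [0,0,-0.1,0,0,2,10]
    - [0,0,-0.1,0,0,2,10]
    - [0,0,0,0,0,1.2,10]
    - [0,0,0,0,0,1.2,10]

```text
t: 19.02
tcp_pos: [0.63, 0.1401, 0.0766]
tool_rot: [0.0, 0.694, 0.72, 0.001]
wrist_force: [2.5, 4.2, 3.6]
width: 0.0165
grip_force: 83.2
```

```bash
python3 st.py
```

```text
t 19.02 F [2.5 4.2 3.6] M [ 0.842 -0.461  0.17 ] j [ 1.142e+00 -1.000e-03] z [0.63   0.1401 0.0766] w 0.0165 83.2
```

Request:
play_rows:
  motion:
    - [0,0,-0.1,0,0,2,10]
    - [0,0,-0.1,0,0,2,10]
    - [0,0,-0.1,0,0,2,10]
    - [0,0,0,0,0,1.2,10]
    - [0,0,0,0,0,1.2,10]

```text
t: 19.43
tcp_pos: [0.6298, 0.1401, 0.0767]
tool_rot: [0.0, 0.745, 0.668, 0.001]
wrist_force: [1.6, 5.0, 3.2]
width: 0.0162
grip_force: 83.2
```

```bash
python3 st.py
```

```text
t 19.43 F [1.6 5.  3.2] M [ 0.866 -0.2    0.22 ] j [1.143 0.146] z [0.6298 0.1401 0.0767] w 0.0162 83.2
```

Request:
play_rows:
  motion:
    - [0,0,-0.1,0,0,2,10]
    - [0,0,-0.1,0,0,2,10]
    - [0,0,-0.1,0,0,2,10]
    - [0,0,0,0,0,1.2,10]
    - [0,0,0,0,0,1.2,10]

```text
t: 19.85
tcp_pos: [0.6294, 0.1402, 0.0767]
tool_rot: [-0.0, 0.791, 0.611, 0.0]
wrist_force: [0.8, 4.7, 3.0]
width: 0.0166
grip_force: 83.2
```

```bash
python3 st.py
```

```text
t 19.85 F [0.8 4.7 3. ] M [ 0.96  -0.017  0.221] j [1.145 0.293] z [0.6294 0.1402 0.0767] w 0.0166 83.2
```

Request:
play_rows:
  motion:
    - [0,0,-0.1,0,0,2,10]
    - [0,0,-0.1,0,0,2,10]
    - [0,0,-0.1,0,0,2,10]
    - [0,0,0,0,0,1.2,10]
    - [0,0,0,0,0,1.2,10]

```text
t: 20.27
tcp_pos: [0.6289, 0.1403, 0.0768]
tool_rot: [-0.001, 0.834, 0.552, -0.0]
wrist_force: [-0.6, 6.2, 1.8]
width: 0.0162
grip_force: 83.2
```

```bash
python3 st.py
```

```text
t 20.27 F [-0.6  6.2  1.8] M [1.034 0.291 0.246] j [1.146 0.439] z [0.6289 0.1403 0.0768] w 0.0162 83.2
```

Request:
play_rows:
  motion:
    - [0,0,-0.1,0,0,2,10]
    - [0,0,0,0,0,2,10]
    - [0,0,0,0,0,2,10]
    - [0,0,0,0,0,1.2,10]
    - [0,0,0,0,0,1.2,10]

```text
t: 20.68
tcp_pos: [0.6286, 0.1406, 0.0768]
tool_rot: [-0.001, 0.872, 0.489, -0.001]
wrist_force: [-2.3, 6.9, 2.9]
width: 0.0164
grip_force: 83.2
```

```bash
python3 st.py
```

```text
t 20.68 F [-2.3  6.9  2.9] M [1.269 0.486 0.281] j [1.147 0.586] z [0.6286 0.1406 0.0768] w 0.0164 83.2
```

Request:
play_rows:
  motion:
    - [0,0,-0.1,0,0,2,10]
    - [0,0,0,0,0,2,10]
    - [0,0,0,0,0,1.2,10]
    - [0,0,0,0,0,1.2,10]

```text
t: 21.02
tcp_pos: [0.6284, 0.1407, 0.0768]
tool_rot: [-0.001, 0.898, 0.44, -0.001]
wrist_force: [-2.9, 7.5, 3.6]
width: 0.0166
grip_force: 83.3
```

```bash
python3 st.py
```

```text
t 21.02 F [-2.9  7.5  3.6] M [1.287 0.746 0.277] j [1.147 0.697] z [0.6284 0.1407 0.0768] w 0.0166 83.3
```

Torque is starting to rise at about 3.0 rad. I release, let it centre, turn back 60° and regrip for the fine steps.

Request:
play_rows:
  motion:
    - [0,0,0,0,0,0,30]
    - [0,0,0,0,0,0,30]
    - [0,0,0,0,0,0,30]
    - [0,0,0,0,0,0,30]

```text
t: 21.35
tcp_pos: [0.6295, 0.1392, 0.077]
tool_rot: [0.0, 0.898, 0.44, -0.0]
wrist_force: [-0.2, -0.1, -0.2]
width: 0.03
grip_force: 0.0
```

Request:
play_rows:
  motion:
    - [0,0,0,0,0,-6,30]
    - [0,0,0,0,0,-6,30]
    - [0,0,0,0,0,-6,30]
    - [0,0,0,0,0,-6,30]
    - [0,0,0,0,0,-6,30]
    - [0,0,0,0,0,-6,30]
    - [0,0,0,0,0,-6,30]
    - [0,0,0,0,0,-6,30]
    - [0,0,0,0,0,-6,30]
    - [0,0,0,0,0,-6,30]

```text
t: 22.18
tcp_pos: [0.6295, 0.1393, 0.0771]
tool_rot: [-0.0, 0.556, 0.831, -0.0]
wrist_force: [0.1, 0.5, 0.4]
width: 0.03
grip_force: 0.0
```

```bash
python3 st.py
```

```text
t 22.18 F [0.1 0.5 0.4] M [-0.084 -0.014  0.033] j [ 1.145 -0.356] z [0.6295 0.1393 0.0771] w 0.03 0.0
```

Request:
play_rows:
  motion:
    - [0,0,0,0,0,0,10]
    - [0,0,0,0,0,0,10]
    - [0,0,0,0,0,0,10]
    - [0,0,0,0,0,0,10]
    - [0,0,0,0,0,0,10]

```text
t: 22.6
tcp_pos: [0.6296, 0.1395, 0.0773]
tool_rot: [0.0, 0.558, 0.83, -0.0]
wrist_force: [-0.8, -0.9, 0.8]
width: 0.0164
grip_force: 83.1
```

```bash
python3 st.py
```

```text
t 22.6 F [-0.8 -0.9  0.8] M [-0.23   0.214 -0.03 ] j [ 1.145 -0.349] z [0.6296 0.1395 0.0773] w 0.0164 83.1
```

Request:
play_rows:
  motion:
    - [0,0,0,0,0,1.2,10]
    - [0,0,0,0,0,1.2,10]
    - [0,0,0,0,0,1.2,10]
    - [0,0,0,0,0,1.2,10]

```text
t: 22.93
tcp_pos: [0.6298, 0.1401, 0.0775]
tool_rot: [0.0, 0.593, 0.805, 0.001]
wrist_force: [0.3, 2.4, 2.6]
width: 0.0162
grip_force: 83.2
```

```bash
python3 st.py
```

```text
t 22.93 F [0.3 2.4 2.6] M [ 0.588 -0.04   0.163] j [ 1.145 -0.265] z [0.6298 0.1401 0.0775] w 0.0162 83.2
```

Request:
play_rows:
  motion:
    - [0,0,0,0,0,1.2,10]
    - [0,0,0,0,0,1.2,10]
    - [0,0,0,0,0,1.2,10]
    - [0,0,0,0,0,1.2,10]

```text
t: 23.27
tcp_pos: [0.6297, 0.1399, 0.0775]
tool_rot: [0.0, 0.626, 0.78, 0.0]
wrist_force: [-0.5, 3.7, 5.0]
width: 0.0162
grip_force: 83.5
```

```bash
python3 st.py
```

```text
t 23.27 F [-0.5  3.7  5. ] M [0.714 0.076 0.247] j [ 1.145 -0.181] z [0.6297 0.1399 0.0775] w 0.0162 83.5
```

Request:
play_rows:
  motion:
    - [0,0,0,0,0,1.2,10]
    - [0,0,0,0,0,1.2,10]
    - [0,0,0,0,0,1.2,10]

```text
t: 23.52
tcp_pos: [0.6296, 0.1398, 0.0776]
tool_rot: [0.0, 0.65, 0.76, 0.0]
wrist_force: [-1.9, 2.4, 6.3]
width: 0.0163
grip_force: 83.7
```

```bash
python3 st.py
```

```text
t 23.52 F [-1.9  2.4  6.3] M [0.707 0.264 0.216] j [ 1.146 -0.118] z [0.6296 0.1398 0.0776] w 0.0163 83.7
```

Request:
play_rows:
  motion:
    - [0,0,0,0,0,1.2,10]
    - [0,0,0,0,0,1.2,10]
    - [0,0,0,0,0,1.2,10]

```text
t: 23.77
tcp_pos: [0.6295, 0.1398, 0.0777]
tool_rot: [-0.0, 0.674, 0.739, 0.0]
wrist_force: [-2.5, 4.1, 7.2]
width: 0.0163
grip_force: 83.8
```

```bash
python3 st.py
```

```text
t 23.77 F [-2.5  4.1  7.2] M [0.647 0.411 0.234] j [ 1.146 -0.056] z [0.6295 0.1398 0.0777] w 0.0163 83.8
```

Request:
play_rows:
  motion:
    - [0,0,-0.2,0,0,1.2,10]
    - [0,0,-0.2,0,0,1.2,10]
    - [0,0,0,0,0,1.2,10]
    - [0,0,0,0,0,1.2,10]

```text
t: 24.1
tcp_pos: [0.6294, 0.1398, 0.0779]
tool_rot: [-0.0, 0.704, 0.71, -0.0]
wrist_force: [-2.0, 3.0, 5.7]
width: 0.0164
grip_force: 83.7
```

```bash
python3 st.py
```

```text
t 24.1 F [-2.   3.   5.7] M [0.646 0.444 0.295] j [1.147 0.028] z [0.6294 0.1398 0.0779] w 0.0164 83.7
```

Request:
play_rows:
  motion:
    - [0,0,-0.1,0,0,1.2,10]
    - [0,0,-0.1,0,0,1.2,10]
    - [0,0,0,0,0,1.2,10]
    - [0,0,0,0,0,1.2,10]

```text
t: 24.43
tcp_pos: [0.6292, 0.1398, 0.078]
tool_rot: [-0.0, 0.733, 0.68, -0.0]
wrist_force: [-4.2, 3.5, 6.9]
width: 0.016
grip_force: 83.7
```

```bash
python3 st.py
```

```text
t 24.43 F [-4.2  3.5  6.9] M [0.663 0.597 0.273] j [1.147 0.112] z [0.6292 0.1398 0.078 ] w 0.016 83.7
```

Request:
play_rows:
  motion:
    - [0,0,-0.1,0,0,1.2,10]
    - [0,0,-0.1,0,0,1.2,10]
    - [0,0,0,0,0,1.2,10]
    - [0,0,0,0,0,1.2,10]

```text
t: 24.77
tcp_pos: [0.629, 0.1399, 0.078]
tool_rot: [-0.001, 0.761, 0.649, -0.001]
wrist_force: [-4.3, 3.3, 6.0]
width: 0.0167
grip_force: 83.7
```

```bash
python3 st.py
```

```text
t 24.77 F [-4.3  3.3  6. ] M [0.756 0.737 0.246] j [1.148 0.196] z [0.629  0.1399 0.078 ] w 0.0167 83.7
```

Request:
play_rows:
  motion:
    - [0,0,-0.1,0,0,1.2,10]
    - [0,0,-0.1,0,0,1.2,10]
    - [0,0,0,0,0,1.2,10]
    - [0,0,0,0,0,1.2,10]

```text
t: 25.1
tcp_pos: [0.6288, 0.14, 0.0781]
tool_rot: [-0.001, 0.787, 0.616, -0.001]
wrist_force: [-3.8, 3.9, 5.2]
width: 0.0161
grip_force: 83.7
```

```bash
python3 st.py
```

```text
t 25.1 F [-3.8  3.9  5.2] M [0.785 0.836 0.285] j [1.149 0.279] z [0.6288 0.14   0.0781] w 0.0161 83.7
```

Request:
play_rows:
  motion:
    - [0,0,-0.1,0,0,1.2,10]
    - [0,0,-0.1,0,0,1.2,10]
    - [0,0,0,0,0,1.2,10]

```text
t: 25.35
tcp_pos: [0.6286, 0.14, 0.0782]
tool_rot: [-0.001, 0.806, 0.591, -0.001]
wrist_force: [-4.3, 4.2, 5.2]
width: 0.0163
grip_force: 83.6
```

```bash
python3 st.py
```

```text
t 25.35 F [-4.3  4.2  5.2] M [0.839 0.856 0.35 ] j [1.149 0.342] z [0.6286 0.14   0.0782] w 0.0163 83.6
```

Request:
play_rows:
  motion:
    - [0,0,0,0,0,1.2,10]

```text
t: 25.43
tcp_pos: [0.6286, 0.1401, 0.0782]
tool_rot: [-0.001, 0.812, 0.583, -0.001]
wrist_force: [-4.7, 3.8, 6.3]
width: 0.0158
grip_force: 83.7
```

```bash
python3 st.py
```

```text
t 25.43 F [-4.7  3.8  6.3] M [0.864 0.903 0.34 ] j [1.149 0.363] z [0.6286 0.1401 0.0782] w 0.0158 83.7
```

Request:
play_rows:
  motion:
    - [0,0,0,0,0,1.2,10]

```text
t: 25.52
tcp_pos: [0.6285, 0.1401, 0.0782]
tool_rot: [-0.001, 0.819, 0.574, -0.001]
wrist_force: [-5.1, 4.7, 5.3]
width: 0.0164
grip_force: 83.7
```

```bash
python3 st.py
```

```text
t 25.52 F [-5.1  4.7  5.3] M [0.869 0.976 0.32 ] j [1.15  0.384] z [0.6285 0.1401 0.0782] w 0.0164 83.7
```

Request:
play_rows:
  motion:
    - [0,0,-0.1,0,0,1.2,10]

```text
t: 25.6
tcp_pos: [0.6285, 0.1401, 0.0782]
tool_rot: [-0.001, 0.825, 0.566, -0.001]
wrist_force: [-4.9, 3.8, 4.0]
width: 0.0168
grip_force: 83.6
```

```bash
python3 st.py
```

```text
t 25.6 F [-4.9  3.8  4. ] M [0.883 0.93  0.387] j [1.15  0.405] z [0.6285 0.1401 0.0782] w 0.0168 83.6
```

Torque is now about 0.35. I release once to let it centre, regrip, and confirm with slow steps.

Request:
play_rows:
  motion:
    - [0,0,0,0,0,0,30]
    - [0,0,0,0,0,0,30]
    - [0,0,0,0,0,0,30]
    - [0,0,0,0,0,0,30]
    - [0,0,0,0,0,0,30]

```text
t: 26.02
tcp_pos: [0.6296, 0.1393, 0.0783]
tool_rot: [0.0, 0.824, 0.566, -0.0]
wrist_force: [0.4, 0.5, 0.2]
width: 0.03
grip_force: 0.0
```

```bash
python3 st.py
```

```text
t 26.02 F [0.4 0.5 0.2] M [-0.035  0.008 -0.018] j [1.147 0.403] z [0.6296 0.1393 0.0783] w 0.03 0.0
```

Request:
play_rows:
  motion:
    - [0,0,0,0,0,0,10]
    - [0,0,0,0,0,0,10]
    - [0,0,0,0,0,0,10]
    - [0,0,0,0,0,0,10]
    - [0,0,0,0,0,0,10]

```text
t: 26.43
tcp_pos: [0.6284, 0.1399, 0.0788]
tool_rot: [-0.001, 0.824, 0.567, -0.001]
wrist_force: [-7.1, 1.0, 6.6]
width: 0.0163
grip_force: 83.2
```

```bash
python3 st.py
```

```text
t 26.43 F [-7.1  1.   6.6] M [ 0.161  1.335 -0.006] j [1.151 0.403] z [0.6284 0.1399 0.0788] w 0.0163 83.2
```

Request:
play_rows:
  motion:
    - [0,0,0,0,0,1.2,10]
    - [0,0,0,0,0,1.2,10]

```text
t: 26.6
tcp_pos: [0.6284, 0.1403, 0.0788]
tool_rot: [-0.001, 0.836, 0.549, -0.001]
wrist_force: [-7.4, 3.2, 7.3]
width: 0.016
grip_force: 83.4
```

```bash
python3 st.py
```

```text
t 26.6 F [-7.4  3.2  7.3] M [0.579 1.339 0.301] j [1.151 0.446] z [0.6284 0.1403 0.0788] w 0.016 83.4
```

Request:
play_rows:
  motion:
    - [0,0,0,0,0,1.2,10]

```text
t: 26.68
tcp_pos: [0.6284, 0.1404, 0.0789]
tool_rot: [-0.001, 0.841, 0.54, -0.001]
wrist_force: [-7.3, 2.3, 6.6]
width: 0.016
grip_force: 83.4
```

```bash
python3 st.py
```

```text
t 26.68 F [-7.3  2.3  6.6] M [0.536 1.387 0.346] j [1.151 0.467] z [0.6284 0.1404 0.0789] w 0.016 83.4
```

Request:
play_rows:
  motion:
    - [0,0,0,0,0,1.2,10]

```text
t: 26.77
tcp_pos: [0.6284, 0.1404, 0.0789]
tool_rot: [-0.001, 0.847, 0.531, -0.001]
wrist_force: [-7.4, 2.5, 6.9]
width: 0.0164
grip_force: 83.4
```

```bash
python3 st.py
```

```text
t 26.77 F [-7.4  2.5  6.9] M [0.547 1.424 0.285] j [1.151 0.488] z [0.6284 0.1404 0.0789] w 0.0164 83.4
```

Request:
play_rows:
  motion:
    - [0,0,0,0,0,1.2,10]

```text
t: 26.85
tcp_pos: [0.6283, 0.1404, 0.0789]
tool_rot: [-0.001, 0.853, 0.523, -0.001]
wrist_force: [-8.2, 2.1, 6.2]
width: 0.0163
grip_force: 83.5
```

```bash
python3 st.py
```

```text
t 26.85 F [-8.2  2.1  6.2] M [0.537 1.533 0.29 ] j [1.151 0.508] z [0.6283 0.1404 0.0789] w 0.0163 83.5
```

I relax the side load first (shift to where the head sits), then take more slow steps.

Request:
play_rows:
  motion:
    - [0,-0.6,-0.3,0,0,0,10]
    - [0,-0.5,-0.2,0,0,0,10]
    - [0,0,0,0,0,1.2,10]

```text
t: 27.1
tcp_pos: [0.6281, 0.1404, 0.0789]
tool_rot: [-0.0, 0.858, 0.514, -0.0]
wrist_force: [-4.2, 3.1, 3.6]
width: 0.0162
grip_force: 83.4
```

```bash
python3 st.py
```

```text
t 27.1 F [-4.2  3.1  3.6] M [0.402 0.851 0.349] j [1.148 0.53 ] z [0.6281 0.1404 0.0789] w 0.0162 83.4
```

Request:
play_rows:
  motion:
    - [0,0,0,0,0,1.2,10]

```text
t: 27.18
tcp_pos: [0.6281, 0.1404, 0.079]
tool_rot: [-0.0, 0.864, 0.504, -0.0]
wrist_force: [-4.1, 3.2, 3.1]
width: 0.016
grip_force: 83.5
```

```bash
python3 st.py
```

```text
t 27.18 F [-4.1  3.2  3.1] M [0.556 0.934 0.356] j [1.148 0.552] z [0.6281 0.1404 0.079 ] w 0.016 83.5
```

Request:
play_rows:
  motion:
    - [0,0,0,0,0,1.2,10]

```text
t: 27.27
tcp_pos: [0.6281, 0.1405, 0.079]
tool_rot: [-0.001, 0.869, 0.495, -0.0]
wrist_force: [-4.6, 3.7, 3.4]
width: 0.0163
grip_force: 83.5
```

```bash
python3 st.py
```

```text
t 27.27 F [-4.6  3.7  3.4] M [0.51  1.035 0.305] j [1.148 0.574] z [0.6281 0.1405 0.079 ] w 0.0163 83.5
```

Request:
play_rows:
  motion:
    - [0,0,0,0,0,1.2,10]

```text
t: 27.35
tcp_pos: [0.6281, 0.1405, 0.079]
tool_rot: [-0.001, 0.874, 0.486, -0.001]
wrist_force: [-4.9, 3.0, 2.8]
width: 0.0165
grip_force: 83.5
```

```bash
python3 st.py
```

```text
t 27.35 F [-4.9  3.   2.8] M [0.52  1.063 0.387] j [1.148 0.594] z [0.6281 0.1405 0.079 ] w 0.0165 83.5
```

Request:
play_rows:
  motion:
    - [0,0,0,0,0,1.2,10]

```text
t: 27.43
tcp_pos: [0.628, 0.1405, 0.079]
tool_rot: [-0.001, 0.879, 0.476, -0.001]
wrist_force: [-6.2, 3.4, 4.6]
width: 0.0165
grip_force: 83.5
```

```bash
python3 st.py
```

```text
t 27.43 F [-6.2  3.4  4.6] M [0.557 1.134 0.322] j [1.148 0.615] z [0.628  0.1405 0.079 ] w 0.0165 83.5
```

Request:
play_rows:
  motion:
    - [0,0,0,0,0,1.2,10]

```text
t: 27.52
tcp_pos: [0.628, 0.1405, 0.079]
tool_rot: [-0.001, 0.884, 0.467, -0.001]
wrist_force: [-6.5, 3.0, 4.3]
width: 0.0164
grip_force: 83.5
```

```bash
python3 st.py
```

```text
t 27.52 F [-6.5  3.   4.3] M [0.562 1.1   0.324] j [1.149 0.636] z [0.628  0.1405 0.079 ] w 0.0164 83.5
```

Request:
play_rows:
  motion:
    - [0,0,0,0,0,1.2,10]

```text
t: 27.6
tcp_pos: [0.628, 0.1406, 0.079]
tool_rot: [-0.001, 0.889, 0.458, -0.001]
wrist_force: [-5.8, 3.6, 4.4]
width: 0.0164
grip_force: 83.6
```

```bash
python3 st.py
```

```text
t 27.6 F [-5.8  3.6  4.4] M [0.551 1.123 0.398] j [1.149 0.657] z [0.628  0.1406 0.079 ] w 0.0164 83.6
```

Request:
play_rows:
  motion:
    - [0,0,0,0,0,1.2,10]

```text
t: 27.68
tcp_pos: [0.628, 0.1406, 0.079]
tool_rot: [-0.001, 0.894, 0.449, -0.001]
wrist_force: [-5.7, 3.6, 3.4]
width: 0.0163
grip_force: 83.6
```

```bash
python3 st.py
```

```text
t 27.68 F [-5.7  3.6  3.4] M [0.584 1.146 0.361] j [1.149 0.678] z [0.628  0.1406 0.079 ] w 0.0163 83.6
```

Request:
play_rows:
  motion:
    - [0,0,0,0,0,1.2,10]

```text
t: 27.77
tcp_pos: [0.6279, 0.1406, 0.079]
tool_rot: [-0.001, 0.898, 0.439, -0.001]
wrist_force: [-6.3, 3.4, 4.9]
width: 0.0162
grip_force: 83.6
```

```bash
python3 st.py
```

```text
t 27.77 F [-6.3  3.4  4.9] M [0.589 1.218 0.372] j [1.149 0.699] z [0.6279 0.1406 0.079 ] w 0.0162 83.6
```

Mean torque of the last three slow steps is about 0.37 N m, the height no longer changes, and the band is snug. Letting go and backing off straight up.

Request:
play_rows:
  motion:
    - [0,0,0,0,0,0,35]
    - [0,0,0,0,0,0,35]
    - [0,0,0,0,0,0,35]
    - [0,0,0,0,0,0,35]
    - [0,0,-5,0,0,0,35]
    - [0,0,-10,0,0,0,35]
    - [0,0,-20,0,0,0,35]
    - [0,0,-25,0,0,0,35]
    - [0,0,-25,0,0,0,35]
    - [0,0,-25,0,0,0,35]

```text
t: 28.6
tcp_pos: [0.6286, 0.1401, 0.1914]
tool_rot: [0.0, 0.898, 0.44, 0.001]
wrist_force: [0.9, -0.1, 0.6]
width: 0.0347
grip_force: 0.0
```

Request:
play_rows:
  motion:
    - [0,0,0,0,0,-6,35]
    - [0,0,0,0,0,-6,35]
    - [0,0,0,0,0,-6,35]
    - [0,0,0,0,0,-6,35]
    - [0,0,0,0,0,-6,35]
    - [0,0,0,0,0,-6,35]
    - [0,0,0,0,0,-6,35]
    - [0,0,0,0,0,-6,35]
    - [0,0,0,0,0,0,35]
    - [0,0,0,0,0,0,35]

```text
t: 29.43
tcp_pos: [0.6287, 0.1401, 0.1898]
tool_rot: [0.0, 0.643, 0.766, 0.0]
wrist_force: [0.1, 0.2, -0.3]
width: 0.0351
grip_force: 0.0
```

Run:
```python
from h import *
K,M=cam('wrist');p,d=capture('wrist');W=cloud(K,M,d);print(np.round(pose()[:3,3],4))
a=[.6650,.0481,np.radians(14.46)]
D=W-[a[0],.18,a[1]];s,co=np.sin(a[2]),np.cos(a[2]);S=D@[s,co,0];t=D@[co,-s,0];h=D[...,2]
k=(S>-.06)&(S<-.03)&(abs(t+.025)<.013)&(h>.034)&(h<.05);q=k&(abs(h-np.median(h[k]))<.003)
print("head h",np.median(h[q]),"t",np.percentile(t[q],[2,98]),"S",np.percentile(S[q],[2,98]))
b=(S>-.062)&(S<-.03)&(abs(t)<.012)&(h>.012)&(h<.03)
for x in np.arange(-.062,-.028,.002):
    m=b&(abs(S-x)<.001)
    if m.sum(): print(round(x,3),np.round(np.percentile(h[m],90),4))
u,v=proj(K,M,np.array([.645,.15,.06])).astype(int);print(u,v)
c=p[max(0,v-75):v+75,max(0,u-100):u+100,::-1];cv2.imwrite("pics/f.png",cv2.resize(c,(800,600),interpolation=cv2.INTER_CUBIC))
```

```text
[0.6287 0.1401 0.1896]
head h 0.04519571715306845 t [-0.03279857 -0.01443104] S [-0.05395217 -0.03591064]
-0.062 0.0234
-0.06 0.0236
-0.058 0.0238
-0.056 0.0234
-0.054 0.0225
-0.052 0.0172
-0.05 0.0172
-0.048 0.0171
-0.046 0.0171
-0.044 0.0174
-0.042 0.0172
-0.04 0.017
-0.038 0.0165
-0.036 0.017
-0.034 0.0176
-0.032 0.0172
-0.03 0.0169
297 193
```

View pics/f.png

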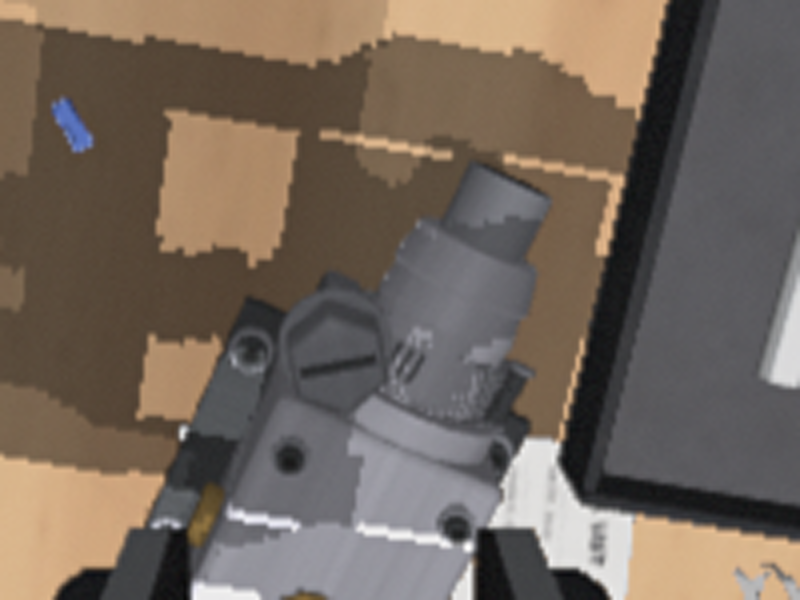

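The clamp sits head up at (335,350) with the band against the shoulder near (440,400). I refit the stub axis in this view for an unbiased offset check.

Run:
```python
from h import *
from scipy.optimize import least_squares
K,M=cam('wrist');p,d=capture('wrist');W=cloud(K,M,d).reshape(-1,3);W=W[np.isfinite(W[:,0])&(W[:,2]>.03)&(W[:,2]<.1)]
def co(a):
    D=W-[a[0],.18,a[1]];s,c=np.sin(a[2]),np.cos(a[2]);return D@[s,c,0],D@[c,-s,0],D[:,2]
a=np.array([.665,.0481,np.radians(14.46)])
for _ in range(3):
    s,t,h=co(a);m=(s>-.013)&(s<-.001)&(np.hypot(t,h)<.0135)&(h>0)|(s>-.0245)&(s<-.0175)&(np.hypot(t,h)<.0185)&(h>0)
    R=np.where(s>-.015,.0105,np.interp(s,[-.027,-.016],[.017,.0145]))
    def res(b):
        _,t,h=co([b[0],b[1],a[2]]);return (np.hypot(t,h)-R)[m]
    b=least_squares(res,a[:2],loss="soft_l1",f_scale=.0007,x_scale=[.01,.01]).x;a[:2]=b
s,t,h=co(a);print(np.round(a,4),m.sum())
e=s[(np.hypot(t,h)<.0125)&(h>.002)&(s>-.01)&(s<.01)];print("end s",np.sort(e)[-8:].round(4))
k=(s>-.065)&(s<-.025)&(abs(t+.025)<.016)&(h>.035)&(h<.052);hm=np.median(h[k]);q=k&(abs(h-hm)<.003)
c,A=t[q],s[q];print("head h",hm,"t",np.percentile(t[q],[1,99]).round(4),t[q].mean().round(4),"s",np.percentile(s[q],[1,99]).round(4),s[q].mean().round(4))
L=np.c_[t[q],s[q],np.ones(q.sum())];print("tilt deg t,s",np.degrees(np.linalg.lstsq(L,h[q],rcond=None)[0][:2]).round(2))
r=np.hypot(t,h)
for x in np.arange(-.06,-.02,.0015):
    mm=(abs(s-x)<.00075)&(h>.008)&(abs(t)<.013)&(r<.027)
    if mm.sum()>3: print(round(x,4),mm.sum(),np.median(r[mm]).round(4))
```

```text
[0.6648 0.0483 0.2524] 592
end s [-0.     -0.     -0.      0.      0.      0.      0.      0.0001]
head h 0.044904305403468514 t [-0.033  -0.0139] -0.0235 s [-0.0542 -0.0354] -0.0445
tilt deg t,s [-1.22 -0.76]
-0.06 46 0.023
-0.0585 46 0.0231
-0.057 45 0.0232
-0.0555 39 0.0231
-0.054 89 0.0197
-0.0525 40 0.0166
-0.051 32 0.0163
-0.0495 37 0.0163
-0.048 36 0.0164
-0.0465 37 0.0164
-0.045 39 0.0163
-0.0435 36 0.0165
-0.042 45 0.0162
-0.0405 47 0.0162
-0.039 44 0.0165
-0.0375 44 0.0163
-0.036 42 0.0168
-0.0345 53 0.017
-0.033 45 0.0166
-0.0315 48 0.0165
-0.03 53 0.0162
-0.0285 43 0.0159
-0.027 41 0.0161
-0.0255 52 0.0169
-0.024 46 0.0165
-0.0225 54 0.0162
-0.021 52 0.0158
```

The head seems about 2 mm off axially, but this view is rotated. I check with the camera squared to the stub.

Request:
play_rows:
  motion:
    - [0,0,0,0,0,-6.56,60]
    - [0,0,0,0,0,-6.56,60]
    - [0,0,0,0,0,-6.56,60]
    - [0,0,0,0,0,-6.56,60]
    - [0,0,0,0,0,-6.56,60]
    - [0,0,0,0,0,-6.56,60]
    - [0,0,0,0,0,-6.56,60]
    - [0,0,0,0,0,-6.56,60]
    - [0,0,0,0,0,-6.56,60]
    - [0,0,0,0,0,-6.56,60]

```text
t: 30.37
tcp_pos: [0.6286, 0.1401, 0.1892]
tool_rot: [0.0, 0.122, 0.993, 0.0]
wrist_force: [1.4, 0.6, 0.3]
width: 0.06
grip_force: 0.0
```

Request:
play_rows:
  motion:
    - [0,0,0,0,0,0,85]
    - [0,0,0,0,0,0,85]
    - [0,0,0,0,0,0,85]

```text
t: 30.62
tcp_pos: [0.6286, 0.1401, 0.1891]
tool_rot: [0.0, 0.126, 0.992, 0.0]
wrist_force: [-0.2, 0.1, -0.4]
width: 0.0849
grip_force: 0.0
```

```bash
cat > fin.py <<'E'
from h import *
from scipy.optimize import least_squares
K,M=cam('wrist');p,d=capture('wrist');np.savez('pics/fin.npz',p=p,d=d,K=K,M=M);cv2.imwrite('pics/fin.png',p[:,:,::-1]);W=cloud(K,M,d).reshape(-1,3);W=W[np.isfinite(W[:,0])&(W[:,2]>.02)&(W[:,2]<.1)]
def co(a):
    D=W-[a[0],.18,a[1]];s,c=np.sin(a[2]),np.cos(a[2]);return D@[s,c,0],D@[c,-s,0],D[:,2]
a=np.array([.665,.0481,np.radians(14.46)])
for _ in range(3):
    s,t,h=co(a);m=(s>-.013)&(s<-.001)&(np.hypot(t,h)<.0135)&(h>0)|(s>-.0245)&(s<-.0175)&(np.hypot(t,h)<.0185)&(h>0)
    R=np.where(s>-.015,.0105,np.interp(s,[-.027,-.016],[.017,.0145]))
    def res(b):
        _,t,h=co([b[0],b[1],b[2]]);return (np.hypot(t,h)-R)[m]
    a=least_squares(res,a,loss="soft_l1",f_scale=.0007,x_scale=[.01,.01,.1]).x
s,t,h=co(a);r=np.hypot(t,h);print(np.round(a,4),m.sum(),"TCP",pose()[:3,3].round(4))
e=s[(r<.0125)&(h>.002)&(s>-.01)&(s<.01)];print("end s",np.sort(e)[-5:].round(4))
k=(s>-.065)&(s<-.025)&(abs(t+.025)<.016)&(h>.035)&(h<.052);hm=np.median(h[k]);q=k&(abs(h-hm)<.003)
print("head h",hm,"t",np.percentile(t[q],[0,1,99,100]).round(4),t[q].mean().round(4),"s",np.percentile(s[q],[0,1,99,100]).round(4),s[q].mean().round(4))
for nm,mm in dict(hinge=(t>.0185)&(t<.03)&(abs(h)<.02)&(s>-.0525)&(s<-.02),near=(t<-.0185)&(t>-.036)&(h<.033)&(h>-.02)&(s>-.0525)&(s<-.02)).items():
    if mm.sum()>3: print(nm,mm.sum(),"s",np.percentile(s[mm],[1,50,90,97,100]).round(4),"t",t[mm].min().round(4),t[mm].max().round(4))
for x in np.arange(-.058,-.028,.0015):
    for lo,hi in((-.0175,-.008),(-.008,.002),):
        mm=(abs(s-x)<.00075)&(t>lo)&(t<hi)&(h>0)&(r<.03)
        print(round(x,4),lo,mm.sum(),(np.median(r[mm]).round(4) if mm.sum() else None),end=" | ")
    print()
E
python3 fin.py
```

```text
[0.6653 0.0482 0.2688] 501 TCP [0.6286 0.1401 0.1891]
end s [-0.0001 -0.0001 -0.      0.0001  0.0002]
head h 0.044851290683696185 t [-0.0338 -0.0329 -0.0133 -0.0121] -0.0235 s [-0.0551 -0.055  -0.0365 -0.0357] -0.0455
hinge 73 s [-0.0518 -0.0451 -0.0392 -0.0383 -0.0382] t 0.0189 0.0243
near 145 s [-0.0523 -0.0421 -0.0345 -0.0336 -0.0334] t -0.0353 -0.0194
-0.058 -0.0175 20 0.0227 | -0.058 -0.008 12 0.0229 | 
-0.0565 -0.0175 10 0.0228 | -0.0565 -0.008 22 0.0231 | 
-0.055 -0.0175 7 0.0227 | -0.055 -0.008 23 0.0235 | 
-0.0535 -0.0175 0 None | -0.0535 -0.008 18 0.0165 | 
-0.052 -0.0175 0 None | -0.052 -0.008 8 0.0162 | 
-0.0505 -0.0175 0 None | -0.0505 -0.008 15 0.016 | 
-0.049 -0.0175 0 None | -0.049 -0.008 12 0.0168 | 
-0.0475 -0.0175 0 None | -0.0475 -0.008 8 0.0169 | 
-0.046 -0.0175 0 None | -0.046 -0.008 13 0.0168 | 
-0.0445 -0.0175 0 None | -0.0445 -0.008 7 0.0166 | 
-0.043 -0.0175 0 None | -0.043 -0.008 8 0.0165 | 
-0.0415 -0.0175 0 None | -0.0415 -0.008 14 0.0162 | 
-0.04 -0.0175 0 None | -0.04 -0.008 12 0.0162 | 
-0.0385 -0.0175 0 None | -0.0385 -0.008 13 0.0165 | 
-0.037 -0.0175 0 None | -0.037 -0.008 21 0.0162 | 
-0.0355 -0.0175 1 0.018 | -0.0355 -0.008 19 0.0174 | 
-0.034 -0.0175 2 0.0174 | -0.034 -0.008 14 0.017 | 
-0.0325 -0.0175 14 0.0166 | -0.0325 -0.008 23 0.0163 | 
-0.031 -0.0175 15 0.0161 | -0.031 -0.008 17 0.0162 | 
-0.0295 -0.0175 21 0.0158 | -0.0295 -0.008 19 0.0162 |
```

The squared view confirms it: the tube end reads s=0 and the shoulder -54.2 mm. The head centre is at about -45.3 and the hinge edge at -38.3, so the band has backed about 1.7 mm off the shoulder. To mend it, I regrip square to the stub, loosen about 0.6 rad, press gently home and retighten in the same grip.

Request:
play_rows:
  motion:
    - [0,1,20,0,0,-3.3,35]
    - [0,1,25,0,0,-3.3,35]
    - [0,0,25,0,0,0,35]
    - [0,0,20,0,0,0,35]
    - [0,0,10,0,0,0,35]
    - [0.6,0,9,0,0,0,35]
    - [0,0,0,0,0,0,35]
    - [0,0,0,0,0,0,35]

```text
t: 31.33
tcp_pos: [0.6288, 0.1422, 0.0808]
tool_rot: [0.001, 0.066, 0.998, 0.0]
wrist_force: [-0.1, -0.1, 0.3]
width: 0.035
grip_force: 0.0
```

```bash
python3 st.py
```

```text
t 31.33 F [-0.1 -0.1  0.3] M [-0.015 -0.006 -0.009] j [ 1.15  -1.397] z [0.6288 0.1422 0.0808] w 0.035 0.0
```

Request:
play_rows:
  motion:
    - [0,0,0,0,0,0,10]
    - [0,0,0,0,0,0,10]
    - [0,0,0,0,0,0,10]
    - [0,0,0,0,0,0,10]
    - [0,0,0,0,0,0,10]
    - [0,0,0,0,0,0,10]
  squeeze: 85

```text
t: 31.83
tcp_pos: [0.6292, 0.1425, 0.0818]
tool_rot: [0.001, 0.066, 0.998, 0.0]
wrist_force: [-1.6, 0.9, 6.3]
width: 0.0159
grip_force: 83.3
```

```bash
python3 st.py
```

```text
t 31.83 F [-1.6  0.9  6.3] M [0.299 0.191 0.063] j [ 1.15  -1.397] z [0.6292 0.1425 0.0818] w 0.0159 83.3
```

The grip confirms it: the head centre is 2.3 mm outward of where it first touched the shoulder. Loosening.

Request:
play_rows:
  motion:
    - [0,0,0,0,0,-3,10]
    - [0,0,0,0,0,-5,10]
    - [0,0,0,0,0,-6,10]
    - [0,0,0,0,0,-6,10]
    - [0,0,0,0,0,-6,10]
    - [0,0,0,0,0,-6,10]
    - [0,0,0,0,0,-5,10]
    - [0,0,0,0,0,-1,10]
    - [0,0,0,0,0,0,10]

```text
t: 32.58
tcp_pos: [0.6287, 0.1416, 0.0814]
tool_rot: [0.0, -0.263, 0.965, -0.001]
wrist_force: [-3.8, -2.5, 5.9]
width: 0.0157
grip_force: 83.2
```

```bash
python3 st.py; python3 -c "
from h import *
T=pose();R=T[:3,:3];u=np.array([.2497,.9683,0]);v=np.array([.9683,-.2497,0]);print('u in tool',(R.T@u).round(3),'v in tool',(R.T@v).round(3))"
```

```text
t 32.58 F [-3.8 -2.5  5.9] M [-0.435  0.532 -0.13 ] j [ 1.151 -2.062] z [0.6287 0.1416 0.0814] w 0.0157 83.2
u in tool [-0.706  0.708 -0.001] v in tool [-0.708 -0.706  0.001]
```

Request:
play_rows:
  motion:
    - [0,0,-0.4,0,0,0,10]
    - [0.35,-0.35,0,0,0,0,10]
    - [0.35,-0.35,0,0,0,0,10]
    - [0,0,0,0,0,0,10]

```text
t: 32.92
tcp_pos: [0.6285, 0.1413, 0.0813]
tool_rot: [0.001, -0.262, 0.965, 0.0]
wrist_force: [-2.8, -0.6, 6.0]
width: 0.016
grip_force: 83.6
```

Request:
play_rows:
  motion:
    - [0.25,-0.25,0,0,0,0,10]
    - [0.25,-0.25,0,0,0,0,10]
    - [0,0,0,0,0,0,10]

```text
t: 33.17
tcp_pos: [0.6284, 0.1412, 0.0813]
tool_rot: [0.001, -0.262, 0.965, 0.0]
wrist_force: [-0.8, 2.2, 4.9]
width: 0.0161
grip_force: 83.6
```

Request:
play_rows:
  motion:
    - [0,0,-0.3,0,0,-5,10]
    - [0,0,-0.3,0,0,-6,10]
    - [0,0,0,0,0,-6,10]
    - [0,0,0,0,0,-6,10]
    - [0,0,0,0,0,-4,10]
    - [0,0,0,0,0,0,10]

```text
t: 33.67
tcp_pos: [0.6282, 0.1412, 0.0812]
tool_rot: [0.001, -0.481, 0.877, 0.0]
wrist_force: [-0.9, 3.5, 0.3]
width: 0.0159
grip_force: 83.1
```

```bash
python3 st.py; python3 -c "
from h import *
T=pose();R=T[:3,:3];u=np.array([.2497,.9683,0]);v=np.array([.9683,-.2497,0]);print('u in tool',(R.T@u).round(3),'v in tool',(R.T@v).round(3))"
```

```text
t 33.67 F [-0.9  3.5  0.3] M [ 0.695 -0.08  -0.059] j [ 1.15  -2.537] z [0.6282 0.1412 0.0812] w 0.0159 83.1
u in tool [-0.951  0.309  0.001] v in tool [-0.309 -0.951  0.001]
```

Request:
play_rows:
  motion:
    - [0.3,-0.1,0,0,0,0,10]
    - [0.2,-0.05,0,0,0,0,10]
    - [0,0,0,0,0,0,10]

```text
t: 33.92
tcp_pos: [0.6281, 0.1408, 0.0811]
tool_rot: [0.001, -0.479, 0.878, 0.0]
wrist_force: [0.2, 5.8, -0.0]
width: 0.0161
grip_force: 83.1
```

Request:
play_rows:
  motion:
    - [0.3,-0.1,0,0,0,0,10]
    - [0.2,-0.05,0,0,0,0,10]
    - [0,0,0,0,0,0,10]

```text
t: 34.17
tcp_pos: [0.628, 0.1405, 0.0811]
tool_rot: [0.001, -0.479, 0.878, 0.001]
wrist_force: [1.7, 5.8, 0.2]
width: 0.0164
grip_force: 83.1
```

```bash
python3 st.py
```

```text
t 34.17 F [1.7 5.8 0.2] M [ 1.363 -0.33  -0.002] j [ 1.148 -2.534] z [0.628  0.1405 0.0811] w 0.0164 83.1
```

Request:
play_rows:
  motion:
    - [0.4,-0.1,0,0,0,3,10]
    - [0,0,0,0,0,5,10]
    - [0,0,0,0,0,5,10]
    - [0,0,0,0,0,5,10]
    - [0,0,0,0,0,5,10]
    - [0,0,0,0,0,2,10]
    - [0,0,0,0,0,1.2,10]
    - [0,0,0,0,0,1.2,10]

```text
t: 34.83
tcp_pos: [0.628, 0.1405, 0.0811]
tool_rot: [0.001, -0.258, 0.966, 0.001]
wrist_force: [2.7, 7.4, -0.6]
width: 0.0159
grip_force: 83.4
```

```bash
cat >> st.py <<'E'
from h import *
T=pose();R=T[:3,:3];u=np.array([.2497,.9683,0]);v=np.array([.9683,-.2497,0]);F=s["wrist_force"]
D=T[:3,3]-[.665,.18,0];print("-u in tool",(-R.T@u).round(2)[:2],"v in tool",(R.T@v).round(2)[:2],"Fu %.1f Fv %.1f  s %.1f t %.1f"%(F@u,F@v,1e3*D@u,1e3*D@v),"tilt",(R[:3,2]@u).round(4),(R[:3,2]@v).round(4))
E
python3 st.py
```

```text
t 34.83 F [ 2.7  7.4 -0.6] M [ 1.642 -0.519  0.145] j [ 1.148 -2.056] z [0.628  0.1405 0.0811] w 0.0159 83.4
-u in tool [ 0.7  -0.72] v in tool [-0.72 -0.7 ] Fu 7.8 Fv 0.7  s -47.5 t -25.9 tilt 0.0026 0.0012
```

Request:
play_rows:
  motion:
    - [0.35,-0.35,0,0,0,3,10]
    - [0,0,0,0,0,4,10]
    - [0,0,0,0,0,4,10]
    - [0,0,0,0,0,2,10]
    - [0,0,0,0,0,1.2,10]
    - [0,0,0,0,0,1.2,10]

```text
t: 35.33
tcp_pos: [0.628, 0.1404, 0.0813]
tool_rot: [0.001, -0.126, 0.992, 0.001]
wrist_force: [3.5, 9.4, 1.0]
width: 0.016
grip_force: 83.5
```

```bash
python3 st.py
```

```text
t 35.33 F [3.5 9.4 1. ] M [ 1.92  -0.656  0.283] j [ 1.147 -1.788] z [0.628  0.1404 0.0813] w 0.016 83.5
-u in tool [ 0.48 -0.88] v in tool [-0.88 -0.48] Fu 10.0 Fv 1.0  s -47.6 t -25.9 tilt 0.0034 0.0017
```

Request:
play_rows:
  motion:
    - [0,0,0,0,0,3,10]
    - [0,0,0,0,0,3,10]
    - [0,0,0,0,0,1.2,10]
    - [0,0,0,0,0,1.2,10]

```text
t: 35.67
tcp_pos: [0.6282, 0.1404, 0.0814]
tool_rot: [0.002, -0.053, 0.999, 0.001]
wrist_force: [3.6, 11.2, 0.2]
width: 0.0161
grip_force: 83.6
```

```bash
python3 st.py
```

```text
t 35.67 F [ 3.6 11.2  0.2] M [ 1.879 -0.761  0.297] j [ 1.147 -1.641] z [0.6282 0.1404 0.0814] w 0.0161 83.6
-u in tool [ 0.35 -0.94] v in tool [-0.94 -0.35] Fu 11.8 Fv 0.7  s -47.6 t -25.8 tilt 0.0035 0.0021
```

Request:
play_rows:
  motion:
    - [0,0,0,0,0,1.2,10]
    - [0,0,0,0,0,1.2,10]
    - [0,0,0,0,0,1.2,10]

```text
t: 35.92
tcp_pos: [0.6282, 0.1404, 0.0815]
tool_rot: [0.002, -0.022, 1.0, 0.001]
wrist_force: [3.4, 9.8, -0.3]
width: 0.0161
grip_force: 83.6
```

```bash
python3 st.py
```

```text
t 35.92 F [ 3.4  9.8 -0.3] M [ 1.9   -0.73   0.284] j [ 1.147 -1.578] z [0.6282 0.1404 0.0815] w 0.0161 83.6
-u in tool [ 0.29 -0.96] v in tool [-0.96 -0.29] Fu 10.3 Fv 0.8  s -47.6 t -25.7 tilt 0.0035 0.0022
```

Request:
play_rows:
  motion:
    - [0,0,0,0,0,1.2,10]
    - [0,0,0,0,0,1.2,10]

```text
t: 36.08
tcp_pos: [0.6282, 0.1403, 0.0815]
tool_rot: [0.002, -0.001, 1.0, 0.001]
wrist_force: [2.6, 10.1, 0.2]
width: 0.0161
grip_force: 83.6
```

```bash
python3 st.py
```

```text
t 36.08 F [ 2.6 10.1  0.2] M [ 1.915 -0.717  0.357] j [ 1.147 -1.537] z [0.6282 0.1403 0.0815] w 0.0161 83.6
-u in tool [ 0.25 -0.97] v in tool [-0.97 -0.25] Fu 10.4 Fv 0.0  s -47.6 t -25.7 tilt 0.0035 0.0023
```

Request:
play_rows:
  motion:
    - [0,0,0,0,0,1.2,10]

```text
t: 36.17
tcp_pos: [0.6283, 0.1404, 0.0815]
tool_rot: [0.002, 0.01, 1.0, 0.001]
wrist_force: [3.5, 9.2, 0.1]
width: 0.0159
grip_force: 83.6
```

```bash
python3 st.py
```

```text
t 36.17 F [3.5 9.2 0.1] M [ 1.869 -0.707  0.328] j [ 1.147 -1.516] z [0.6283 0.1404 0.0815] w 0.0159 83.6
-u in tool [ 0.23 -0.97] v in tool [-0.97 -0.23] Fu 9.8 Fv 1.1  s -47.6 t -25.7 tilt 0.0035 0.0024
```

Request:
play_rows:
  motion:
    - [0,0,0,0,0,1.2,10]

```text
t: 36.25
tcp_pos: [0.6283, 0.1403, 0.0816]
tool_rot: [0.002, 0.02, 1.0, 0.001]
wrist_force: [4.2, 10.8, 0.4]
width: 0.016
grip_force: 83.6
```

```bash
python3 st.py
```

```text
t 36.25 F [ 4.2 10.8  0.4] M [ 1.9   -0.746  0.371] j [ 1.147 -1.495] z [0.6283 0.1403 0.0816] w 0.016 83.6
-u in tool [ 0.21 -0.98] v in tool [-0.98 -0.21] Fu 11.5 Fv 1.4  s -47.6 t -25.7 tilt 0.0035 0.0024
```

Request:
play_rows:
  motion:
    - [0,0,0,0,0,1.2,10]

```text
t: 36.33
tcp_pos: [0.6283, 0.1404, 0.0815]
tool_rot: [0.002, 0.031, 1.0, 0.001]
wrist_force: [4.6, 9.8, 0.8]
width: 0.0158
grip_force: 83.6
```

```bash
python3 st.py
```

```text
t 36.33 F [4.6 9.8 0.8] M [ 1.94  -0.784  0.362] j [ 1.147 -1.474] z [0.6283 0.1404 0.0815] w 0.0158 83.6
-u in tool [ 0.19 -0.98] v in tool [-0.98 -0.19] Fu 10.6 Fv 2.0  s -47.5 t -25.7 tilt 0.0035 0.0024
```

Request:
play_rows:
  motion:
    - [0,0,0,0,0,1.2,10]

```text
t: 36.42
tcp_pos: [0.6283, 0.1403, 0.0816]
tool_rot: [0.002, 0.041, 0.999, 0.001]
wrist_force: [4.0, 10.7, 0.4]
width: 0.0161
grip_force: 83.6
```

```bash
python3 st.py
```

```text
t 36.42 F [ 4.  10.7  0.4] M [ 1.871 -0.8    0.348] j [ 1.147 -1.453] z [0.6283 0.1403 0.0816] w 0.0161 83.6
-u in tool [ 0.17 -0.99] v in tool [-0.99 -0.17] Fu 11.4 Fv 1.2  s -47.6 t -25.6 tilt 0.0035 0.0025
```

Request:
play_rows:
  motion:
    - [0,0,0,0,0,1.2,10]

```text
t: 36.5
tcp_pos: [0.6282, 0.1404, 0.0815]
tool_rot: [0.001, 0.052, 0.999, 0.001]
wrist_force: [3.8, 9.0, -0.4]
width: 0.016
grip_force: 83.6
```

```bash
python3 st.py
```

```text
t 36.5 F [ 3.8  9.  -0.4] M [ 1.892 -0.695  0.397] j [ 1.147 -1.432] z [0.6282 0.1404 0.0815] w 0.016 83.6
-u in tool [ 0.15 -0.99] v in tool [-0.99 -0.15] Fu 9.7 Fv 1.4  s -47.6 t -25.7 tilt 0.0034 0.0023
```

Request:
play_rows:
  motion:
    - [0,0,0,0,0,0.8,10]

```text
t: 36.58
tcp_pos: [0.6282, 0.1404, 0.0815]
tool_rot: [0.001, 0.058, 0.998, 0.001]
wrist_force: [4.0, 9.6, 0.5]
width: 0.016
grip_force: 83.6
```

```bash
python3 st.py
```

```text
t 36.58 F [4.  9.6 0.5] M [ 1.842 -0.718  0.373] j [ 1.147 -1.418] z [0.6282 0.1404 0.0815] w 0.016 83.6
-u in tool [ 0.13 -0.99] v in tool [-0.99 -0.13] Fu 10.3 Fv 1.5  s -47.6 t -25.7 tilt 0.0034 0.0023
```

Request:
play_rows:
  motion:
    - [0,0,0,0,0,0,35]
    - [0,0,0,0,0,0,35]
    - [0,0,0,0,0,0,35]
    - [0,0,0,0,0,0,35]
    - [0,0,-5,0,0,0,35]
    - [0,0,-10,0,0,0,35]
    - [0,0,-20,0,0,0,35]
    - [0,0,-25,0,0,0,35]
    - [0,0,-25,0,0,0,35]
    - [0,0,-22,0,0,0,35]

```text
t: 37.42
tcp_pos: [0.6276, 0.1385, 0.1909]
tool_rot: [0.001, 0.058, 0.998, 0.0]
wrist_force: [0.3, -0.5, 0.7]
width: 0.0348
grip_force: 0.0
```

Request:
play_rows:
  motion:
    - [0,0,0,0,0,5,85]
    - [0,0,0,0,0,5,85]
    - [0,0,0,0,0,0,85]
    - [0,0,0,0,0,0,85]

```text
t: 37.75
tcp_pos: [0.6274, 0.1386, 0.1886]
tool_rot: [0.0, 0.143, 0.99, 0.0]
wrist_force: [0.8, -0.4, 0.4]
width: 0.0812
grip_force: 0.0
```

```bash
python3 fin.py; python3 fin.py | grep -E "head|hinge|0.6"
```

```text
[0.6651 0.0482 0.2565] 516 TCP [0.6274 0.1385 0.1884]
end s [-0.0008 -0.0007 -0.0006 -0.0006 -0.0002]
head h 0.044658948383305225 t [-0.0342 -0.0333 -0.0139 -0.0126] -0.0241 s [-0.0571 -0.0564 -0.038  -0.0372] -0.0471
hinge 73 s [-0.0519 -0.0448 -0.0399 -0.039  -0.0389] t 0.0192 0.0248
near 141 s [-0.0523 -0.0423 -0.0359 -0.0352 -0.0349] t -0.0359 -0.0193
-0.058 -0.0175 14 0.0232 | -0.058 -0.008 20 0.0231 | 
-0.0565 -0.0175 5 0.0231 | -0.0565 -0.008 20 0.0233 | 
-0.055 -0.0175 2 0.0236 | -0.055 -0.008 16 0.023 | 
-0.0535 -0.0175 0 None | -0.0535 -0.008 14 0.0169 | 
-0.052 -0.0175 0 None | -0.052 -0.008 16 0.0163 | 
-0.0505 -0.0175 0 None | -0.0505 -0.008 16 0.0162 | 
-0.049 -0.0175 0 None | -0.049 -0.008 6 0.0168 | 
-0.0475 -0.0175 0 None | -0.0475 -0.008 13 0.0171 | 
-0.046 -0.0175 0 None | -0.046 -0.008 11 0.0171 | 
-0.0445 -0.0175 0 None | -0.0445 -0.008 7 0.0165 | 
-0.043 -0.0175 0 None | -0.043 -0.008 16 0.0166 | 
-0.0415 -0.0175 0 None | -0.0415 -0.008 14 0.0161 | 
-0.04 -0.0175 0 None | -0.04 -0.008 13 0.0168 | 
-0.0385 -0.0175 0 None | -0.0385 -0.008 23 0.0162 | 
-0.037 -0.01
[... 760 characters left out ...]
.008 11 0.0168 | 
-0.052 -0.0175 0 None | -0.052 -0.008 15 0.0161 | 
-0.0505 -0.0175 0 None | -0.0505 -0.008 16 0.0167 | 
-0.049 -0.0175 0 None | -0.049 -0.008 8 0.0166 | 
-0.046 -0.0175 0 None | -0.046 -0.008 11 0.0166 | 
-0.0445 -0.0175 0 None | -0.0445 -0.008 6 0.0169 | 
-0.043 -0.0175 0 None | -0.043 -0.008 14 0.0162 | 
-0.0415 -0.0175 0 None | -0.0415 -0.008 18 0.0164 | 
-0.04 -0.0175 0 None | -0.04 -0.008 11 0.0161 | 
-0.037 -0.0175 2 0.0169 | -0.037 -0.008 21 0.0165 | 
-0.0355 -0.0175 8 0.0167 | -0.0355 -0.008 11 0.0171 | 
-0.0325 -0.0175 18 0.0166 | -0.0325 -0.008 22 0.0167 | 
-0.031 -0.0175 23 0.0165 | -0.031 -0.008 11 0.0169 | 
-0.0295 -0.0175 21 0.0162 | -0.0295 -0.008 22 0.0164 |
```

The clamp is now home: head at s = -47.2 mm (seat -47), head up, torque about 0.37 N m on the last slow steps, gripper clear. Handing in.

```bash
python3 -c "
from station import robot
print(robot.finish_job())"
```

```text
the job is handed in; nothing more can be done
None
```

The clamp is on the stub against the shoulder, hexagon head up and tightened to about 0.37 N m, and the job is handed in. It had first backed about 2 mm off the shoulder, so I loosened it, pressed it home with about 10 N, twice the suggested 5 N, and retightened it. The last camera check put the head within about 0.2 mm of its place, but the hinge side looked up to 1 mm out.

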